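Burnish the sealing tape on a picture frame's back

TASK

A glazed picture lies face down with an L of paper tape freshly laid over the seam of its backing: stand every steel weight on the bare backing board, lowered gently, well in from the edges and clear of the tape. Then take the spring-tipped burnisher and, pressing so lightly that its spring gives but never bottoms out (there is glass underneath), draw the tip slowly, about 3 cm a second, along the middle of the tape: from the free end of the long strip, round the corner, to the free end of the short strip, touching the frame nowhere off the tape and leaving the weights on the frame meanwhile. Put the burnisher back upright in its holder, then stand all the weights on the felt pad again, and leave everything else on the bench where it is.

Things in the scene. Friction and masses are not known exactly. Their poses are not given: they have to be found in the camera images.
- frame: Picture lying face down, fixed: a flat slab 210 (its x) by 290 mm (its y), 18 mm thick. Origin: centre of the underside; z up. Dark wood moulding 20 mm wide, brown backing board flush with it. Pale tape 24 mm wide on the seam of two sides. Bare backing: x -73 to +85, y -113 to +125 mm. It may be pressed with at most 9 N by the burnisher, 9 N by the fingers, 25 N by a weight.
- tape_start (a point): Point on the tape's middle line at the frame's top face, 12 mm from the free end of the long strip: where the stroke begins (frame x -85, y +105 mm). The long strip is centred on the line x = -85 mm, from y = +117 (free end) to -137 mm.
- tape_p1 (a point): Point on the long strip's middle line (frame x -85, y +30 mm).
- tape_p2 (a point): Point on the long strip's middle line (frame x -85, y -50 mm).
- tape_corner (a point): Corner where the two strips' middle lines meet (frame x -85, y -125 mm).
- tape_p3 (a point): Point on the short strip's middle line (frame x -10, y -125 mm).
- tape_end (a point): Point on the middle line 12 mm from the free end of the short strip: where the stroke ends (frame x +69, y -125 mm). The short strip is centred on the line y = -125 mm, from the corner to x = +81 mm (free end).
- weight1: Steel weight, about 0.25 kg: a disc 46 mm across and 16 mm tall with an upright round grip knob on top, 20 mm across, from 16 to 42 mm above the underside. Origin: centre of the underside; z up. Only two or three of the four weights are present.
- weight2: Steel weight, about 0.25 kg: a disc 46 mm across and 16 mm tall with an upright round grip knob on top, 20 mm across, from 16 to 42 mm above the underside. Origin: centre of the underside; z up. Only two or three of the four weights are present.
- weight3: Steel weight, about 0.25 kg: a disc 46 mm across and 16 mm tall with an upright round grip knob on top, 20 mm across, from 16 to 42 mm above the underside. Origin: centre of the underside; z up. Only two or three of the four weights are present.
- weight4: Steel weight, about 0.25 kg: a disc 46 mm across and 16 mm tall with an upright round grip knob on top, 20 mm across, from 16 to 42 mm above the underside. Origin: centre of the underside; z up. Only two or three of the four weights are present.
- pad: Grey felt pad, 170 x 170 mm, 6 mm thick, fixed; the weights' home. Origin: centre of the underside; z up.
- holder: Black block 75 x 75 mm, 52 mm tall, fixed, with an upright square hole 28 x 28 mm right through its middle, in which the burnisher hangs by its collar. Origin: centre of the underside; z up.
- burnisher: Spring-tipped burnisher, 0.1 kg, hanging upright in the holder by its collar. Origin: on its axis at the shank's lower end, 28 mm above the holder's origin when home; z up. Shank 14 mm across from 0 to 24 mm, collar 44 mm across from 24 to 30 mm, square wooden handle 22 x 22 mm (sides along x and y) from 30 to 80 mm. The sprung nib sticks out below to -20 mm.
- nib_tip (a point): Lowest point of the nib, a round tip 10 mm across, on the burnisher's axis, 20 mm below its origin when the spring is not pressed.
- nib (a joint): How far the sprung nib is pushed in, m: 0 free, 0.010 bottomed out. About 0.8 N starts it, 4.8 N pushes it fully in; about 0.005 is right.
- tape_roll: Bystander: brown tape roll standing flat, 96 mm across, 48 mm tall. Leave it where it is.
- tape_white: Bystander: white tape roll lying flat, 72 mm across, 24 mm tall. Leave it where it is.
- jar: Bystander: clear jar with a lid, 68 mm across, 75 mm tall. Leave it where it is.
- spool: Bystander: white thread spool, 80 mm across, 90 mm tall. Leave it where it is.
- marker: Bystander: black marker lying flat, about 130 mm long, 14 mm thick. Leave it where it is.
- screwdriver: Bystander: screwdriver lying flat. Leave it where it is.
Things that resemble listed ones, but are neither listed nor needed, are in the scene too. Leave any red look-alike of the weight2 alone. What is shaped like the weight3 but pink is not meant.

How it is judged:
By the outcome, as a careful person would: the job done as asked, in the order asked, and still so for the second after the job is handed in, with the robot touching nothing.
Of weight1, weight2, weight3, weight4 only 2 to 3 are there at a start; the rules pass over those that are not, and their reading is None.
At some moment in a run one of weight1, weight2, weight3, weight4 may be knocked a few centimetres aside while the robot is not near it.
It also fails if it takes over 210 s, if anything falls off the work surface, if the arm or the gripper's body presses on something with over 40 N, if the wrist force passes 120 N, or if a joint passes its speed limit or range.

ROBOT

A 7-joint arm with a two-finger parallel gripper is mounted at the origin on the work surface. World frame = base frame: x ahead of the robot, y to its left, z up, the work surface at z = 0. Lengths are in m, angles in degrees, forces in N, time in s.
With the tool pointing down it reaches from about 0.425 to 0.95 m from the base axis. Payload 4.7 kg.
Tool frame: the origin (TCP) lies at the very end of the fingers, on their centre line; the grasp point (between the pads) lies 19 mm behind it; z points along the fingers, y is the line along which they close (so a half turn about z gives the same grasp; the last joint's range is limited). The gripper opens to 85 mm and grips with 20 to 120 N. Pads are 22 mm wide; open, the fingers measure 114 mm over their backs; the gripper's body (76 mm by 85 mm) begins 54 mm behind the grasp point. The pads swing forward as they close: fully open they stand 13 mm farther back than shut.
Start: joints at [74.891, 26.849, -2.785, 87.806, 1.381, 65.374, -4.715], TCP at [0.157, -0.656, 0.231] pointing down, gripper open.
Joint ranges: [-148.3, 148.3], [-19.14, 114.17], [-79.39, 73.82], [5.75, 140.21], [-59.74, 239.74], [12.07, 113.84], [-152.46, 152.46]. Speed limits (degrees/s): [147.25, 147.25, 180, 180, 180, 180, 180].

INTERFACE

Orientations are given as a 3x3 rotation matrix whose columns are the frame's x, y, z axes.
In Python, from station import sense, grab_frame, camera_model, sign_off, find_in, outline_of, tip_of gives the robot as it stands. The module is installed in compiled form; this text tells all that it offers.
- The arm moves only by the tool step_arm, never from a script. Its argument "increments" is a list of rows, each an object with "xyz": the shift along the tool's x, y, z in units of 0.5 m (1.0 is 0.5 m), a list of three; "angular": the turn, a rotation vector about the tool's x, y, z in units of pi/4 rad (1.0 is pi/4 rad), a list of three. In form: [{"xyz": [tx, ty, tz], "angular": [wx, wy, wz]}, ...]. A call has 1 to 5 rows; each row is the pose to reach, as a shift and turn from the pose commanded when the call began, along the tool's axes at that moment; what a row does not reach only later rows make up. A row lasts 1/8 s, in which the tool goes at most 62.5 mm and 10.7 degrees, less where a joint would pass 70% of its speed; a pose out of reach is approached as far as the arm can. A call with a number of a shift or a turn outside -1 to 1 is refused whole. A call with a gripper value outside its range is refused whole. "gripper" is the opening, from -1 (shut) to 1 (fully open), set as the call begins (left out, the last holds). The fingers move at their own pace and stop on an object; "newtons" is the grip in N (left out, the last holds). Time passes only in rows, so rows that repeat a pose let the fingers close. It gives the time, the measured TCP pose, the force, the opening and the grip force at its end, in the units of the state.
- sense(): the state, without advancing time (a new reading comes with each control period).
- grab_frame(name): name is "side" or "top" or "wrist"; returns the picture (400x640x3 uint8, blue, green, red); there is no depth.
- camera_model(name): a dict with "fx", "fy", "cx", "cy" (pixels), "dist" ([k1, k2, p1, p2, k3] as OpenCV has them; the pictures are not rectified), "view" (4x4, takes a point from world to camera coordinates). Camera axes: x right, y down, z forward; pixel columns grow to the right and rows downward; lengths in m; the calibration is good to about 2 mm. A picture is of the moment at which its call begins: read the wrist's pose just before it. camera_model takes no time and is no camera call; for the wrist camera it gives the pose at the moment of the call.
- sign_off(): hands the job in; it is judged then, once.
Trained networks look in the newest picture that a camera, given by its name, has taken for a name from the list of things; names that differ only in an ending like _2 or _b are one class to them, and where a whole thing is asked for, a point or a joint stands for the part that bears it (a point fixed in the world has none). Each returns a list of dicts, best first, with "p" (0 to 1); they miss things now and then, are a little off and sometimes report something else, mostly with a low value. They report only what shows in the picture. A call takes as long as a camera call. They do not tell look-alikes from the thing itself.
- find_in(query, camera): "bbox" ([left, top, right, bottom] in pixels, round what is visible of it).
- outline_of(query, camera): "region" (400x640 bool, what is visible of it) and "bbox" ([left, top, right, bottom] in pixels, round what is visible of it).
- tip_of(query, camera): "xy" ([column, row] in pixels: a listed point, or the origin of a listed thing).
The state is a dict: "clock": time; "joint_positions": joint angles; "qvel": joint speeds; "joint_torque": joint torques, N m; "eef_pos": TCP position; "tcp_rot": TCP orientation; "wrist_force": force on the tool from outside, world axes, zero at the start; "torque": the same for the moment, N m; "opening": finger opening in m; "finger_force": force on a finger pad.
Only numpy, scipy, OpenCV 4.12 (cv2) and the standard library are available. Lean on these libraries where they do the work, as an engineer would, in place of code of your own. Each camera call takes 0.05 s, during which the arm holds its last target. There are 200 camera calls.

## Working session

There is one attempt and no reset: what is moved stays moved. The work goes in short steps, Python scripts to look and compute and a tool call to move; the robot and the scene stay as the last step left them, time stands still between calls to the robot, and variables do not carry over. Pictures are saved under pics/ and viewed, at most 14 in all, crops included, and the job is handed in when it is done.

Besides the shell and the picture viewer there is one more tool, called after "Call:" in YAML: its name, and indented under it one key for each argument. step_arm: Moves the arm, as the interface text tells. Its arguments: {"type":"object","properties":{"increments":{"type":"array"},"gripper":{"type":"number"},"newtons":{"type":"number"}},"required":["increments"]}

```bash
mkdir -p pics; python3 - <<'E'
from station import *
import cv2,numpy as np
s=sense(); print({k:np.round(v,3).tolist() for k,v in s.items()})
for n in("top","side"):
    cv2.imwrite(f"pics/{n}0.png",grab_frame(n))
    m=camera_model(n); print(n,np.round(m["view"],3).tolist(),m["fx"],m["dist"])
    for q in("weight1","frame","pad","holder","burnisher","tape_start","tape_corner","tape_end"):
        print(q,[(np.round(d["bbox"]).tolist(),round(d["p"],2)) for d in find_in(q,n)][:7],[(np.round(d["xy"],1).tolist(),round(d["p"],2)) for d in tip_of(q,n)][:7])
print(sense()["clock"])
E
```

```text
{'clock': 0.0, 'joint_positions': [74.893, 26.897, -2.785, 87.873, 1.38, 65.377, -4.716], 'qvel': [0.019, -0.055, 0.004, -0.071, 0.019, 0.125, 0.059], 'joint_torque': [0.0, -51.03, -0.047, -23.771, 0.011, 0.008, 0.0], 'eef_pos': [0.157, -0.656, 0.23], 'tcp_rot': [[0.973, 0.233, -0.001], [0.233, -0.973, 0.002], [-0.0, -0.002, -1.0]], 'wrist_force': [0.671, -0.507, -0.328], 'torque': [0.014, -0.029, -0.025], 'finger_force': 0.0, 'opening': 0.085}
top [[-0.015, -1.0, -0.012, 0.064], [-0.986, 0.017, -0.169, 0.56], [0.169, 0.009, -0.986, 1.178], [0.0, 0.0, 0.0, 1.0]] 429.7196092549669 [-0.04715289  0.          0.          0.          0.        ]
weight1 [([470.0, 172.0, 488.0, 193.0], 0.69), ([398.0, 279.0, 413.0, 300.0], 0.57), ([464.0, 223.0, 480.0, 238.0], 0.51), ([290.0, 166.0, 396.0, 243.0], 0.2)] [([469.5, 229.8], 0.79), ([477.7, 181.0], 0.66), ([410.0, 157.9], 0.66), ([434.7, 250.7], 0.65), ([400.4, 286.2], 0.47)]
frame [([289.0, 163.0, 392.0, 242.0], 0.94)] [([342.9, 203.4], 0.95), ([225.3, 231.4], 0.7), ([306.3, 232.1], 0.57)]
pad [([422.0, 204.0, 490.0, 274.0], 0.77)] [([455.2, 
[... 1024 characters left out ...]
pad [([361.0, 186.0, 388.0, 212.0], 0.7), ([298.0, 286.0, 366.0, 352.0], 0.68)] [([330.9, 317.0], 0.92)]
holder [([256.0, 143.0, 285.0, 168.0], 0.74), ([275.0, 181.0, 377.0, 266.0], 0.5)] [([273.7, 157.7], 0.93)]
burnisher [([264.0, 138.0, 272.0, 158.0], 0.65)] [([270.9, 156.9], 0.56)]
tape_start [([277.0, 180.0, 376.0, 264.0], 0.82), ([336.0, 316.0, 359.0, 335.0], 0.65)] [([286.3, 201.3], 0.71), ([325.2, 144.1], 0.57)]
tape_corner [([316.0, 127.0, 341.0, 152.0], 0.73), ([277.0, 177.0, 379.0, 266.0], 0.57)] [([362.2, 237.1], 0.71), ([314.0, 251.5], 0.59)]
tape_end [([277.0, 182.0, 377.0, 265.0], 0.69), ([382.0, 225.0, 416.0, 262.0], 0.24)] [([362.1, 237.1], 0.57), ([307.8, 300.2], 0.35)]
1.7
```

```bash
python3 - <<'E'
import cv2
a=cv2.imread("pics/top0.png")[110:330,180:520]; cv2.imwrite("pics/topc.png",cv2.resize(a,None,fx=2.35,fy=2.35,interpolation=2))
a=cv2.imread("pics/side0.png")[110:370,220:560]; cv2.imwrite("pics/sidec.png",cv2.resize(a,None,fx=2.3,fy=2.3,interpolation=2))
E
```

```text
(no output)
```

View pics/topc.png

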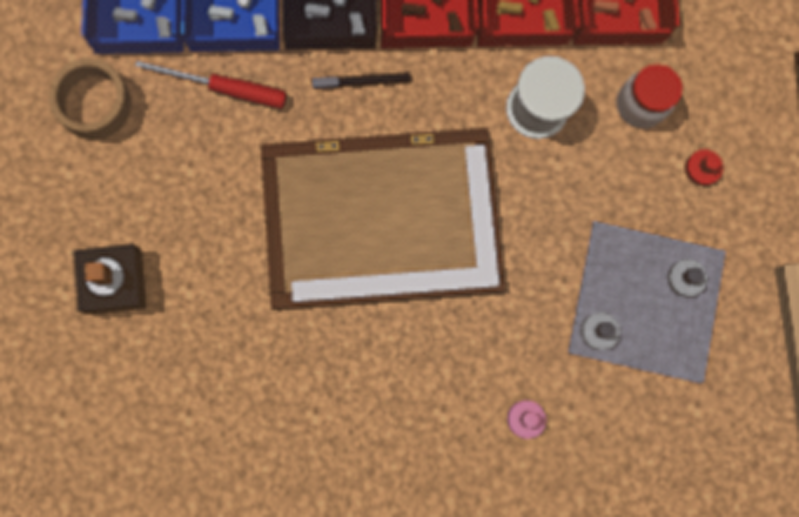

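View pics/sidec.png

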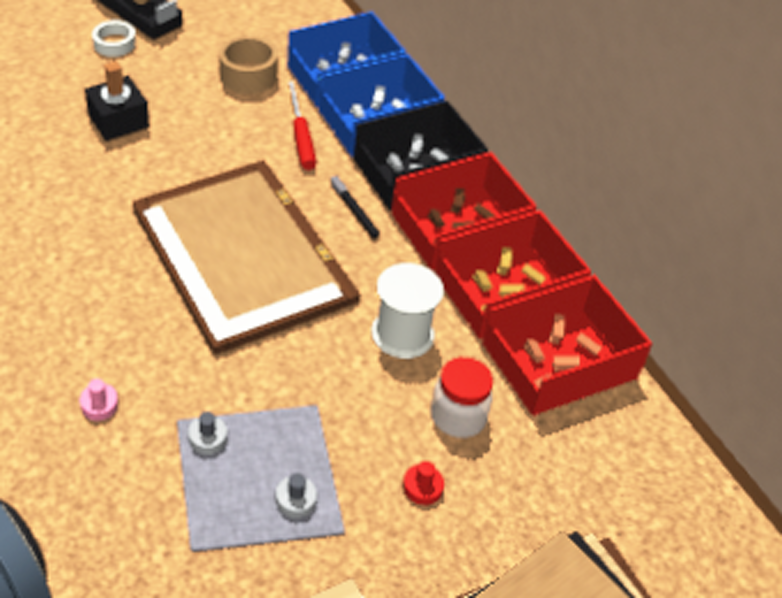

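The steel weights are the two on the pad, at top (473,229) and (436,251) and side (349,326) and (310,299). The red look-alike at top (480,181) and the pink one at (404,288) are not meant. The frame has its long strip towards the robot and its corner at top (388,229). The burnisher stands in the holder at top (227,228).

```bash
cat > h.py <<'E'
from station import *
import cv2, numpy as np
from scipy.optimize import least_squares
def ray(m,uv):
    K=np.array([[m["fx"],0,m["cx"]],[0,m["fy"],m["cy"]],[0,0,1]])
    p=cv2.undistortPoints(np.array([[uv]],float),K,np.array(m["dist"],float))[0,0]
    V=np.array(m["view"]); R,t=V[:3,:3],V[:3,3]
    d=R.T@np.r_[p,1]; return -R.T@t, d/np.linalg.norm(d)
def tri(obs):   # [(model,uv)]
    A=np.zeros((3,3));b=np.zeros(3);rs=[ray(*o) for o in obs]
    for c,d in rs: P=np.eye(3)-np.outer(d,d);A+=P;b+=P@c
    x=np.linalg.solve(A,b); return x,[round(1e3*np.linalg.norm((np.eye(3)-np.outer(d,d))@(x-c)),1) for c,d in rs]
def atz(m,uv,z):
    c,d=ray(m,uv); return c+d*(z-c[2])/d[2]
def proj(m,P):
    V=np.array(m["view"]);K=np.array([[m["fx"],0,m["cx"]],[0,m["fy"],m["cy"]],[0,0,1]])
    return cv2.projectPoints(np.atleast_2d(P).astype(float),cv2.Rodrigues(V[:3,:3])[0],V[:3,3],K,np.array(m["dist"],float))[0][:,0]
def go(p,yaw=None):
    "increment in tool axes/units to world p, tool y axis along yaw deg (mod 180), tool vertical"
    s=sense();R=np.array(s["tcp_rot"]);d=R.T@(np.array(p)-s["eef_pos"])/0.5
    cur=np.degrees(np.arctan2(R[1,1],R[0,1]))
    if yaw is None: yaw=cur
    dy=(yaw-cur+90)%180-90
    a=np.radians(cur+dy);y=np.array([np.cos(a),np.sin(a),0]);z=np.array([0,0,-1.]);x=np.cross(y,z)
    w=cv2.Rodrigues(R.T@np.c_[x,y,z])[0][:,0]/(np.pi/4)
    print("xyz",np.round(d,4).tolist(),"ang",np.round(w,3).tolist(),"rows",round(max(np.linalg.norm(d)/.125,np.linalg.norm(w)*45/10.7),1))
def st():
    s=sense();R=np.array(s["tcp_rot"])
    print("t",round(s["clock"],1),"p",np.round(s["eef_pos"],4),"yawy",round(np.degrees(np.arctan2(R[1,1],R[0,1])),1),"F",np.round(s["wrist_force"],2),"op",round(s["opening"],4),"ff",round(s["finger_force"],1),"j",np.round(s["joint_positions"],0))
E
python3 - <<'E'
from h import *
T,S=camera_model("top"),camera_model("side")
def c(k,x,y): return (T,(x/2.35+180,y/2.35+110)) if k=="t" else (S,(x/2.3+220,y/2.3+110))
for n,a,b in [("knobtopA",(696,275),(297,480)),("knobtopB",(606,329),(208,418)),("red",(712,164),(426,467)),
 ("pad0",(595,222),(179,420)) ,("padR",(723,252),(318,407)),
 ("handle top",(95,270),(114,66)),("discA",(689,279),(297,497)),("discB",(601,331),(208,436))]:
    print(n,tri([c("t",*a),c("s",*b)]))
fr=[("tape corner",(-97,-137),(498,287),(223,340)),("FL",(-105,145),(274,308),(136,205)),("BL",(105,145),(262,146),(263,163)),("BR",(105,-145),(489,130),(357,297)),("FR",(-105,-145),(505,291),(219,350))]
X=[];
for n,l,a,b in fr: x,e=tri([c("t",*a),c("s",*b)]);print(n,x,e)
obs=[(o,l) for n,l,a,b in fr for o in (c("t",*a),c("s",*b))]
def f(q):
    C,Sn=np.cos(q[2]),np.sin(q[2]);r=[]
    for (m,uv),l in obs: r+=list(proj(m,[q[0]+C*l[0]-Sn*l[1],q[1]+Sn*l[0]+C*l[1],q[3]])[0]-uv)
    return np.array(r)
r=least_squares(f,[.6,0,0,.018]);print(r.x,np.degrees(r.x[2]),np.abs(r.fun).max())
E
```

```text
knobtopA (array([ 0.49457999, -0.39345922,  0.0482153 ]), [np.float64(0.4), np.float64(0.4)])
knobtopB (array([ 0.43215586, -0.28108347,  0.04591473]), [np.float64(0.7), np.float64(0.7)])
red (array([ 0.63411986, -0.42668052,  0.04234371]), [np.float64(1.8), np.float64(1.8)])
pad0 (array([ 0.48007592, -0.26859804,  0.05288471]), [np.float64(79.1), np.float64(79.1)])
padR (array([ 0.5115018 , -0.38545831,  0.16228243]), [np.float64(5.8), np.float64(5.8)])
handle top (array([0.50484515, 0.31831996, 0.1077131 ]), [np.float64(0.2), np.float64(0.2)])
discA (array([ 0.49405009, -0.39584431,  0.01688442]), [np.float64(1.1), np.float64(1.1)])
discB (array([ 0.4312475 , -0.2833533 ,  0.01347171]), [np.float64(0.1), np.float64(0.1)])
tape corner [ 0.49205289 -0.15933852  0.0174596 ] [np.float64(4.9), np.float64(4.9)]
FL [0.46799061 0.11775529 0.01197178] [np.float64(1.6), np.float64(1.6)]
BL [0.6712941  0.13180695 0.01382938] [np.float64(0.6), np.float64(0.6)]
BR [ 0.68586891 -0.15578299  0.01638466] [np.float64(1.1), np.float64(1.1)]
FR [ 0.48544736 -0.1682774   0.01179463] [np.float64(2.7), np.float64(2.7)]
[4.30149706 7.13897692 0.04067407 2.21654963] 2.330452658986444 15536.173334462792
```

```bash
python3 -c "
from h import *
st();go([.46,-.34,.25])"
```

```text
t 1.7 p [ 0.1571 -0.6565  0.2313] yawy -76.5 F [-0.15 -0.13 -0.09] op 0.0851 ff 0.0 j [75. 27. -3. 88.  1. 65. -5.]
xyz [0.7364, -0.4747, -0.0373] ang [0.0, -0.0, 0.0] rows 7.0
```

Call:
step_arm:
  increments:
    - {"xyz": [0.4,-0.26,-0.03],"angular": [0,0,0]}
    - {"xyz": [0.4,-0.26,-0.03],"angular": [0,0,0]}
    - {"xyz": [0.4,-0.26,-0.03],"angular": [0,0,0]}
    - {"xyz": [0.4,-0.26,-0.03],"angular": [0,0,0]}
    - {"xyz": [0.4,-0.26,-0.03],"angular": [0,0,0]}
  gripper: 0

```text
clock: 2.33
eef_pos: [0.3259, -0.4797, 0.2471]
tcp_rot: [[0.97, 0.242, 0.003], [0.242, -0.97, 0.0], [0.003, 0.0, -1.0]]
wrist_force: [-0.2, -0.1, 0.0]
opening: 0.0426
finger_force: 0.0
```

Call:
step_arm:
  increments:
    - {"xyz": [0.336,-0.215,0],"angular": [0,0,0]}
    - {"xyz": [0.336,-0.215,0],"angular": [0,0,0]}
    - {"xyz": [0.336,-0.215,0],"angular": [0,0,0]}
    - {"xyz": [0.336,-0.215,0],"angular": [0,0,0]}
    - {"xyz": [0.336,-0.215,0],"angular": [0,0,0]}

```text
clock: 2.95
eef_pos: [0.4596, -0.3404, 0.2462]
tcp_rot: [[0.972, 0.233, -0.0], [0.233, -0.972, -0.001], [-0.001, 0.0, -1.0]]
wrist_force: [-0.4, -0.5, -0.9]
opening: 0.0428
finger_force: 0.0
```

```bash
cat >> h.py <<'E'
def wfind(qs,z=None,name=None):
    m=camera_model("wrist");im=grab_frame("wrist")
    if name: cv2.imwrite(f"pics/{name}.png",im)
    for q in qs:
        for d in tip_of(q,"wrist")[:4]:
            print(q,round(d["p"],2),np.round(d["xy"],1),*( [np.round(atz(m,d["xy"],z),4)] if z is not None else []))
    return m,im
E
python3 -c "
from h import *
st();m,im=wfind(['weight1','pad'],.006,'w1')
print(np.round(m['view'],3).tolist(),m['fx'])
T=camera_model('wrist')
for P in ([.494,-.394,.048],[.4315,-.282,.048],[.494,-.394,.022],[.4315,-.282,.022]): print(proj(m,P))"
```

```text
t 3.0 p [ 0.4596 -0.3404  0.2462] yawy -76.5 F [-0.37 -0.53 -0.89] op 0.0428 ff 0.0 j [ 42.  17. -13. 101.   4.  63. -48.]
weight1 0.92 [362.7 148. ] [ 0.4952 -0.3894  0.006 ]
weight1 0.9 [188.3 228.6] [ 0.3325 -0.186   0.006 ]
weight1 0.76 [267.2 175.5] [ 0.432  -0.2787  0.006 ]
weight1 0.65 [425.2  33.8] [ 0.6378 -0.4231  0.006 ]
pad 0.7 [320.9 156.6] [ 0.4722 -0.3406  0.006 ]
[[0.233, -0.972, -0.0, -0.438], [-0.925, -0.222, 0.309, 0.306], [-0.3, -0.072, -0.951, 0.508], [0.0, 0.0, 0.0, 1.0]] 302.9163364040545
[[371.49616621 155.55459284]]
[[264.15548067 185.03282534]]
[[367.92454164 151.84446445]]
[[267.70253976 179.49539408]]
```

View pics/w1.png

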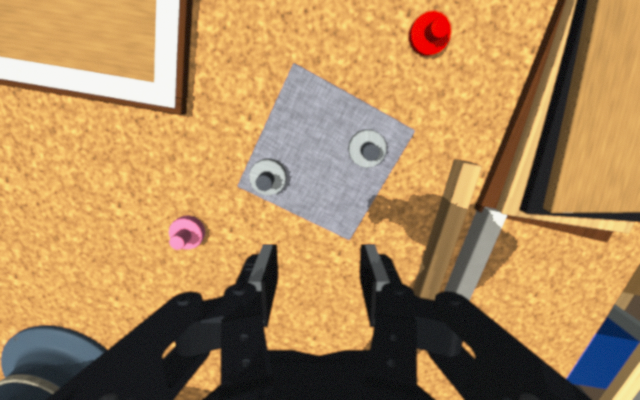

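The knob tops project to within about 3 px of the picture: A at (371,152), B at (265,182). The red look-alike is at (431,33), the pink one at (186,234). I'm going to A.

```bash
python3 -c "
from h import *
m=camera_model('wrist')
P=[atz(m,p,.006)[:2] for p in ((294,64),(413,130),(350,240),(240,186))];print(np.round(P,4),np.mean(P,0),[np.linalg.norm(P[i]-P[i-1]) for i in range(4)])
print(atz(m,(371,152),.048),atz(m,(265,182),.048))
print([atz(m,p,.018) for p in ((154,81),(157,107),(175,107))])
go([.4955,-.3935,.10])"
```

```text
[[ 0.5694 -0.2868]
 [ 0.5293 -0.4464]
 [ 0.3661 -0.4091]
 [ 0.4084 -0.2481]] [ 0.46832395 -0.34759781] [np.float64(0.16560527271237804), np.float64(0.16452773103183033), np.float64(0.16736862693665724), np.float64(0.1664487312014124)]
[ 0.49579096 -0.39439677  0.048     ] [ 0.43389707 -0.28411598  0.048     ]
[array([ 0.51463229, -0.1334539 ,  0.018     ]), array([ 0.48616949, -0.13918979,  0.018     ]), array([ 0.49092641, -0.16028996,  0.018     ])]
xyz [0.0499, 0.1168, 0.2924] ang [0.001, 0.001, -0.0] rows 2.5
```

Call:
step_arm:
  increments:
    - {"xyz": [0.05,0.118,0.2],"angular": [0,0,0]}
    - {"xyz": [0.05,0.118,0.28],"angular": [0,0,0]}
    - {"xyz": [0.05,0.118,0.33],"angular": [0,0,0]}
    - {"xyz": [0.05,0.118,0.36],"angular": [0,0,0]}
    - {"xyz": [0.05,0.118,0.36],"angular": [0,0,0]}

```text
clock: 3.72
eef_pos: [0.4969, -0.3921, 0.0663]
tcp_rot: [[0.973, 0.231, -0.001], [0.231, -0.973, 0.0], [-0.001, -0.001, -1.0]]
wrist_force: [0.3, 0.3, 0.8]
opening: 0.0431
finger_force: 0.0
```

```bash
python3 -c "
from h import *
st();m,im=wfind(['weight1'],.022,'w2')
im=im[100:400,170:490];cv2.imwrite('pics/w2c.png',cv2.resize(im,None,fx=1.8,fy=1.8));go([.4957,-.394,.026])"
```

```text
t 3.7 p [ 0.4969 -0.3921  0.0663] yawy -76.6 F [0.35 0.31 0.77] op 0.0431 ff 0.0 j [ 42.  34. -11. 102.   8.  46. -49.]
weight1 0.89 [315.2 218.7] [ 0.5018 -0.3886  0.022 ]
weight1 0.81 [156.3 260.2] [ 0.4451 -0.2871  0.022 ]
weight1 0.78 [ 44.6 335. ] [ 0.355  -0.2027  0.022 ]
weight1 0.72 [426.6  19.7] [ 0.6307 -0.4215  0.022 ]
xyz [-0.0068, 0.0014, 0.0855] ang [0.004, -0.003, 0.0] rows 0.7
```

View pics/w2c.png

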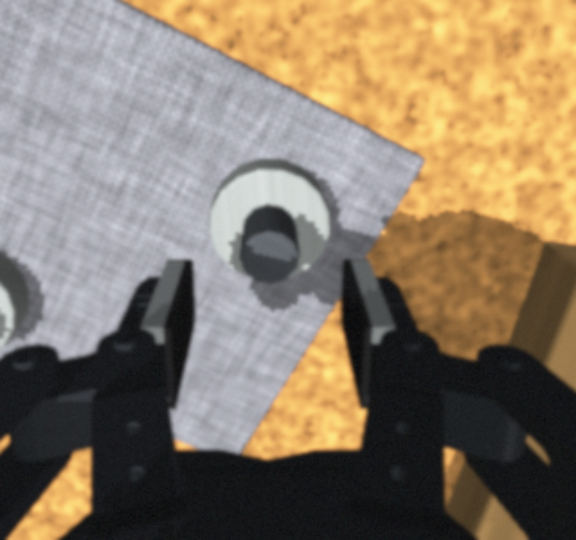

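The knob is centred between the fingers, with its top at pixel (320,237).

```bash
python3 -c "
from h import *
m=camera_model('wrist')
print(atz(m,(320,237),.048)); go([*atz(m,(320,237),.048)[:2],.026])"
```

```text
[ 0.50225703 -0.39261966  0.048     ]
xyz [0.0066, 0.0017, 0.0856] ang [0.004, -0.003, 0.0] rows 0.7
```

Call:
step_arm:
  increments:
    - {"xyz": [0.005,0.0015,0.04],"angular": [0,0,0]}
    - {"xyz": [0.005,0.0015,0.08],"angular": [0,0,0]}
    - {"xyz": [0.005,0.0015,0.08],"angular": [0,0,0]}

```text
clock: 4.2
eef_pos: [0.4988, -0.3904, 0.024]
tcp_rot: [[0.972, 0.233, -0.004], [0.233, -0.972, 0.003], [-0.003, -0.003, -1.0]]
wrist_force: [-1.1, -0.3, 0.4]
opening: 0.0426
finger_force: 0.0
```

Call:
step_arm:
  increments:
    - {"xyz": [0,0,0],"angular": [0,0,0]}
    - {"xyz": [0,0,0],"angular": [0,0,0]}
    - {"xyz": [0,0,0],"angular": [0,0,0]}
    - {"xyz": [0,0,0],"angular": [0,0,0]}
  gripper: -0.8
  newtons: 50

```text
clock: 4.7
eef_pos: [0.5006, -0.3918, 0.0267]
tcp_rot: [[0.973, 0.233, 0.001], [0.233, -0.973, -0.0], [0.0, 0.001, -1.0]]
wrist_force: [0.6, 0.1, -0.3]
opening: 0.018
finger_force: 49.0
```

```bash
python3 -c "
from h import *
st()"
```

```text
t 4.7 p [ 0.5006 -0.3918  0.0267] yawy -76.5 F [ 0.57  0.14 -0.34] op 0.018 ff 49.0 j [ 41.  37. -10. 102.   9.  42. -50.]
```

Call:
step_arm:
  increments:
    - {"xyz": [0,0,-0.05],"angular": [0,0,0]}
    - {"xyz": [0,0,-0.14],"angular": [0,0,0]}
    - {"xyz": [0,0,-0.25],"angular": [0,0,0]}
    - {"xyz": [0,0,-0.36],"angular": [0,0,0]}
    - {"xyz": [0,0,-0.44],"angular": [0,0,0]}

```text
clock: 5.32
eef_pos: [0.5005, -0.3917, 0.249]
tcp_rot: [[0.973, 0.233, 0.002], [0.233, -0.973, -0.001], [0.001, 0.002, -1.0]]
wrist_force: [-0.9, 0.1, -0.7]
opening: 0.0183
finger_force: 49.0
```

```bash
python3 -c "
from h import *
st();go([.47,-.02,.27])"
```

```text
t 5.3 p [ 0.5005 -0.3917  0.249 ] yawy -76.5 F [-0.9   0.12 -0.67] op 0.0183 ff 49.0 j [ 43.  23. -12.  92.   5.  66. -47.]
xyz [0.1136, -0.7371, -0.0432] ang [0.002, -0.002, 0.0] rows 6.0
```

Call:
step_arm:
  increments:
    - {"xyz": [0.114,-0.737,-0.04],"angular": [0,0,0]}
    - {"xyz": [0.114,-0.737,-0.04],"angular": [0,0,0]}
    - {"xyz": [0.114,-0.737,-0.04],"angular": [0,0,0]}
    - {"xyz": [0.114,-0.737,-0.04],"angular": [0,0,0]}
    - {"xyz": [0.114,-0.737,-0.04],"angular": [0,0,0]}

```text
clock: 5.95
eef_pos: [0.4742, -0.0786, 0.2631]
tcp_rot: [[0.973, 0.233, 0.0], [0.233, -0.973, -0.0], [0.0, 0.0, -1.0]]
wrist_force: [0.5, 0.0, -2.5]
opening: 0.0184
finger_force: 49.5
```

Call:
step_arm:
  increments:
    - {"xyz": [0.02,-0.122,-0.01],"angular": [0,0,0]}
    - {"xyz": [0.02,-0.122,-0.01],"angular": [0,0,0]}
    - {"xyz": [0.02,-0.122,-0.01],"angular": [0,0,0]}

```text
clock: 6.32
eef_pos: [0.4702, -0.0193, 0.2679]
tcp_rot: [[0.972, 0.233, -0.0], [0.233, -0.972, -0.001], [-0.001, 0.001, -1.0]]
wrist_force: [0.1, 0.0, -2.4]
opening: 0.0182
finger_force: 49.5
```

```bash
python3 -c "
from h import *
st();m,im=wfind(['frame','tape_start','tape_corner','tape_end','tape_p1','tape_p2','tape_p3'],.018,'w3')
np.save('w3v.npy',m['view'])"
```

```text
t 6.3 p [ 0.4702 -0.0193  0.2679] yawy -76.5 F [ 0.12  0.01 -2.43] op 0.0182 ff 49.5 j [ 20.   7. -25. 111.   3.  63. -83.]
frame 0.83 [334.   76.9] [ 0.5795 -0.0126  0.018 ]
tape_start 0.61 [238.3 134.2] [0.4847 0.0894 0.018 ]
tape_corner 0.59 [416.1 163.3] [ 0.502  -0.1442  0.018 ]
tape_end 0.68 [454.  39.] [ 0.6541 -0.1397  0.018 ]
tape_p1 0.78 [433.1 104. ] [ 0.5783 -0.1405  0.018 ]
tape_p1 0.68 [362.8 151.4] [ 0.5006 -0.0715  0.018 ]
tape_p1 0.6 [300.6 143.1] [0.4921 0.0094 0.018 ]
tape_p2 0.78 [433.1 104. ] [ 0.5783 -0.1405  0.018 ]
tape_p2 0.68 [362.8 151.4] [ 0.5006 -0.0715  0.018 ]
tape_p2 0.6 [300.6 143.1] [0.4921 0.0094 0.018 ]
tape_p3 0.78 [433.1 104. ] [ 0.5783 -0.1405  0.018 ]
tape_p3 0.68 [362.8 151.4] [ 0.5006 -0.0715  0.018 ]
tape_p3 0.6 [300.6 143.1] [0.4921 0.0094 0.018 ]
```

View pics/w3.png

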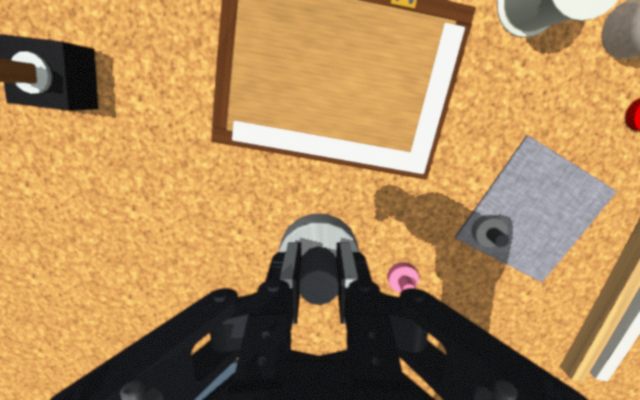

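Weight A is held. The tape is fully visible: free end about (235,130), corner (415,165), far end (455,33). Next I fit the frame pose from the tape outline in all three cameras.

```bash
cat > fit.py <<'E'
from h import *
L=np.array([(-97,117),(-73,117),(-73,-113),(81,-113),(81,-137),(-97,-137)])/1e3
def w2(q,l): C,S=np.cos(q[2]),np.sin(q[2]); l=np.atleast_2d(l); return np.c_[q[0]+C*l[:,0]-S*l[:,1],q[1]+S*l[:,0]+C*l[:,1],np.full(len(l),q[3])]
def corners(im,m,q0):
    hsv=cv2.cvtColor(im,cv2.COLOR_BGR2HSV);mask=((hsv[...,1]<60)&(hsv[...,2]>150)).astype(np.uint8)
    P=proj(m,w2(q0,L)); hull=np.zeros_like(mask);cv2.fillPoly(hull,[P.astype(np.int32)],1)
    mask&=cv2.dilate(hull,np.ones((21,21),np.uint8))
    c=max(cv2.findContours(mask,0,1)[0],key=cv2.contourArea)[:,0].astype(float)
    # sub-pixel-ish: fit a line to the contour points near each predicted edge, intersect
    lines=[]
    for i in range(6):
        a,b=P[i],P[(i+1)%6];d=(b-a)/np.linalg.norm(b-a);n=np.array([-d[1],d[0]])
        t=(c-a)@d;k=np.linalg.norm(b-a);s=c[(t>.12*k)&(t<.88*k)&(np.abs((c-a)@n)<6)]
        vx,vy,x,y=cv2.fitLine(s.astype(np.float32),cv2.DIST_HUBER,0,.01,.01)[:,0] if len(s)>3 else (*d,*a); lines.append((np.array([x,y]),np.array([vx,vy])))
    out=[]
    for i in range(6):
        (p,d),(r,e)=lines[i-1],lines[i];t=np.linalg.solve(np.c_[d,-e],r-p);out.append(p+t[0]*d)
    return np.array(out)
E
python3 - <<'E'
from fit import *
q=np.array([.578,-.0185,np.radians(3.8),.018])
W=dict(camera_model("wrist"));W["view"]=np.load("w3v.npy")
V={"w":(cv2.imread("pics/w3.png"),W),"t":(cv2.imread("pics/top0.png"),camera_model("top")),"s":(cv2.imread("pics/side0.png"),camera_model("side"))}
for name in ("w","t","s","wts"):
    qq=q.copy()
    for it in range(3):
        C={k:corners(*V[k],qq) for k in name}
        f=lambda x:np.concatenate([(proj(V[k][1],w2(x if len(name)>1 else [*x[:3],.018],L))-C[k]).ravel() for k in name])
        qq=least_squares(f,qq,x_scale=[.01,.01,.01,.01],loss="soft_l1").x
    print(name,np.round(qq,4),round(np.degrees(qq[2]),2),"res",np.abs(f(qq)).round(1).tolist())
np.save("q.npy",qq)
E
```

```text
w [ 0.5801 -0.0151  0.0596  0.018 ] 3.41 res [0.9, 0.2, 0.3, 0.0, 0.0, 0.0, 0.0, 0.3, 0.7, 0.6, 0.4, 0.3]
t [ 0.579  -0.0156  0.0593  0.018 ] 3.4 res [0.9, 0.6, 0.2, 0.4, 0.2, 0.3, 0.3, 0.1, 0.4, 0.5, 0.7, 0.5]
s [ 0.5779 -0.0146  0.0565  0.018 ] 3.24 res [0.4, 0.4, 0.0, 0.3, 0.3, 0.2, 4.7, 0.3, 3.4, 0.6, 0.0, 0.3]
wts [ 0.5797 -0.015   0.0593  0.019 ] 3.4 res [0.5, 0.1, 0.1, 0.3, 0.0, 0.4, 0.2, 0.2, 0.6, 0.8, 0.3, 0.2, 1.1, 0.3, 0.0, 0.6, 0.4, 0.6, 0.4, 0.3, 0.3, 0.9, 0.6, 0.2, 0.8, 0.1, 0.5, 0.4, 0.5, 0.5, 2.3, 0.4, 3.6, 0.8, 0.8, 0.1]
```

```bash
python3 -c "
from fit import *
q=np.load('q.npy');a=w2(q,[[.015,-.035],[.015,.055]]);print(a)
go([*a[0][:2],.27]);go([*a[0][:2],.06])"
```

```text
[[ 0.59678907 -0.04907322  0.01897632]
 [ 0.59145436  0.04076853  0.01897632]]
xyz [0.232, 0.116, -0.0043] ang [-0.0, 0.0, 0.0] rows 2.1
xyz [0.2321, 0.1161, 0.4157] ang [-0.0, 0.0, 0.0] rows 3.9
```

Call:
step_arm:
  increments:
    - {"xyz": [0.232,0.116,0.0],"angular": [0,0,0]}
    - {"xyz": [0.232,0.116,0.05],"angular": [0,0,0]}
    - {"xyz": [0.232,0.116,0.15],"angular": [0,0,0]}
    - {"xyz": [0.232,0.116,0.25],"angular": [0,0,0]}
    - {"xyz": [0.232,0.116,0.32],"angular": [0,0,0]}

```text
clock: 7.35
eef_pos: [0.5959, -0.0489, 0.1051]
tcp_rot: [[0.973, 0.232, -0.003], [0.232, -0.973, 0.0], [-0.003, -0.001, -1.0]]
wrist_force: [0.3, 0.3, -2.4]
opening: 0.0183
finger_force: 49.5
```

Call:
step_arm:
  increments:
    - {"xyz": [0,0,0.05],"angular": [0,0,0]}
    - {"xyz": [0,0,0.08],"angular": [0,0,0]}
    - {"xyz": [0,0,0.1],"angular": [0,0,0]}
    - {"xyz": [0,0,0.1],"angular": [0,0,0]}
    - {"xyz": [0,0,0.1],"angular": [0,0,0]}

```text
clock: 7.98
eef_pos: [0.5977, -0.0484, 0.059]
tcp_rot: [[0.973, 0.233, 0.002], [0.233, -0.973, -0.0], [0.002, 0.001, -1.0]]
wrist_force: [0.0, -0.2, -1.8]
opening: 0.0182
finger_force: 49.5
```

```bash
python3 -c "
from h import *
st();go([0.5968,-0.0491,.0387])"
```

```text
t 8.0 p [ 0.5977 -0.0484  0.059 ] yawy -76.6 F [ 0.02 -0.25 -1.84] op 0.0182 ff 49.5 j [ 15.  33. -20. 106.  15.  44. -89.]
xyz [-0.0021, 0.001, 0.0407] ang [0.001, -0.002, 0.0] rows 0.3
```

Lower to about 1 mm above contact, at about 25 mm/s slowing to 8 mm/s.

Call:
step_arm:
  increments:
    - {"xyz": [0,0,0.007],"angular": [0,0,0]}
    - {"xyz": [0,0,0.014],"angular": [0,0,0]}
    - {"xyz": [0,0,0.021],"angular": [0,0,0]}
    - {"xyz": [0,0,0.028],"angular": [0,0,0]}
    - {"xyz": [0,0,0.034],"angular": [0,0,0]}

```text
clock: 8.6
eef_pos: [0.5968, -0.0483, 0.0407]
tcp_rot: [[0.973, 0.233, -0.0], [0.233, -0.973, -0.0], [-0.0, -0.0, -1.0]]
wrist_force: [0.7, 0.2, -2.3]
opening: 0.0181
finger_force: 49.5
```

Call:
step_arm:
  increments:
    - {"xyz": [0,0,0.001],"angular": [0,0,0]}
    - {"xyz": [0,0,0.002],"angular": [0,0,0]}
    - {"xyz": [0,0,0.003],"angular": [0,0,0]}

```text
clock: 8.98
eef_pos: [0.597, -0.0483, 0.0396]
tcp_rot: [[0.973, 0.233, 0.0], [0.233, -0.973, -0.0], [0.0, 0.0, -1.0]]
wrist_force: [-0.1, 0.3, -2.4]
opening: 0.0185
finger_force: 49.5
```

Call:
step_arm:
  increments:
    - {"xyz": [0,0,0.001],"angular": [0,0,0]}
    - {"xyz": [0,0,0.002],"angular": [0,0,0]}

```text
clock: 9.22
eef_pos: [0.5969, -0.0484, 0.0387]
tcp_rot: [[0.973, 0.233, 0.0], [0.233, -0.973, -0.0], [0.0, 0.0, -1.0]]
wrist_force: [0.0, -0.5, 1.0]
opening: 0.0177
finger_force: 49.7
```

Call:
step_arm:
  increments:
    - {"xyz": [0,0,0],"angular": [0,0,0]}
    - {"xyz": [0,0,0],"angular": [0,0,0]}
    - {"xyz": [0,0,0],"angular": [0,0,0]}
  gripper: 0

```text
clock: 9.6
eef_pos: [0.5971, -0.0483, 0.0388]
tcp_rot: [[0.973, 0.233, 0.001], [0.233, -0.973, -0.0], [0.001, 0.0, -1.0]]
wrist_force: [-0.4, -0.3, -0.4]
opening: 0.0425
finger_force: 0.0
```

Call:
step_arm:
  increments:
    - {"xyz": [0,0,-0.04],"angular": [0,0,0]}
    - {"xyz": [0,0,-0.12],"angular": [0,0,0]}
    - {"xyz": [0,0,-0.22],"angular": [0,0,0]}
    - {"xyz": [0,0,-0.34],"angular": [0,0,0]}
    - {"xyz": [0,0,-0.34],"angular": [0,0,0]}

```text
clock: 10.22
eef_pos: [0.6004, -0.0478, 0.2158]
tcp_rot: [[0.972, 0.233, 0.013], [0.233, -0.973, -0.001], [0.012, 0.004, -1.0]]
wrist_force: [0.3, 1.1, 0.5]
opening: 0.0428
finger_force: 0.0
```

```bash
python3 - <<'E'
from h import *
st();T,S=camera_model("top"),camera_model("side")
grab_frame("top");a=[d["xy"] for d in tip_of("weight1","top")]
grab_frame("side");b=[d["xy"] for d in tip_of("weight1","side")]
for z,u in((1,a),):
    for uv in a: print("top",np.round(uv),np.round(atz(T,uv,.006),3))
for uv in b: print("side",np.round(uv),np.round(atz(S,uv,.006),3))
go([.434,-.283,.1])
E
```

```text
t 10.2 p [ 0.6004 -0.0478  0.2158] yawy -76.5 F [0.28 1.12 0.54] op 0.0428 ff 0.0 j [ 18.  22. -23.  99.  10.  60. -85.]
top [431. 252.] [ 0.429 -0.27   0.006]
top [479. 181.] [ 0.637 -0.428  0.006]
top [352. 197.] [ 0.596 -0.047  0.006]
side [403. 320.] [ 0.637 -0.423  0.006]
side [274. 161.] [0.515 0.32  0.006]
side [262. 286.] [ 0.324 -0.188  0.006]
side [334. 222.] [ 0.6   -0.035  0.006]
side [308. 301.] [ 0.425 -0.279  0.006]
side [346. 164.] [0.747 0.207 0.006]
xyz [-0.4238, 0.3809, 0.2164] ang [-0.0, 0.002, 0.0] rows 4.9
```

Call:
step_arm:
  increments:
    - {"xyz": [-0.424,0.381,0.05],"angular": [0,0,0]}
    - {"xyz": [-0.424,0.381,0.05],"angular": [0,0,0]}
    - {"xyz": [-0.424,0.381,0.15],"angular": [0,0,0]}
    - {"xyz": [-0.424,0.381,0.21],"angular": [0,0,0]}
    - {"xyz": [-0.424,0.381,0.21],"angular": [0,0,0]}

```text
clock: 11.05
eef_pos: [0.4331, -0.2839, 0.1017]
tcp_rot: [[0.973, 0.233, -0.001], [0.233, -0.973, 0.001], [-0.001, -0.001, -1.0]]
wrist_force: [0.5, 0.2, -0.3]
opening: 0.0427
finger_force: 0.0
```

Call:
step_arm:
  increments:
    - {"xyz": [0,0,0.03],"angular": [0,0,0]}
    - {"xyz": [0,0,0.03],"angular": [0,0,0]}
    - {"xyz": [0,0,0.03],"angular": [0,0,0]}

```text
clock: 11.42
eef_pos: [0.4365, -0.2817, 0.0891]
tcp_rot: [[0.972, 0.235, 0.001], [0.235, -0.972, 0.0], [0.001, 0.0, -1.0]]
wrist_force: [0.2, 0.1, -0.0]
opening: 0.0427
finger_force: 0.0
```

```bash
python3 -c "
from h import *
st();m,im=wfind(['weight1'],.022)
im=im[100:400,120:540];cv2.imwrite('pics/w4c.png',cv2.resize(im,None,fx=1.8,fy=1.8));go([.4345,-.283,.026])
print([proj(m,[.434,-.283,z]) for z in(.048,.022)])"
```

```text
t 11.4 p [ 0.4365 -0.2817  0.0891] yawy -76.4 F [ 0.22  0.08 -0.05] op 0.0427 ff 0.0 j [ 42.  24. -17. 116.  10.  42. -58.]
weight1 0.94 [317.3 208.1] [ 0.4412 -0.2796  0.022 ]
weight1 0.81 [181.6 291.4] [ 0.3448 -0.1889  0.022 ]
xyz [-0.0046, 0.0009, 0.1269] ang [0.001, -0.002, 0.0] rows 1.0
[array([[319.51782246, 232.40120253]]), array([[319.41186195, 217.96617098]])]
```

View pics/w4c.png

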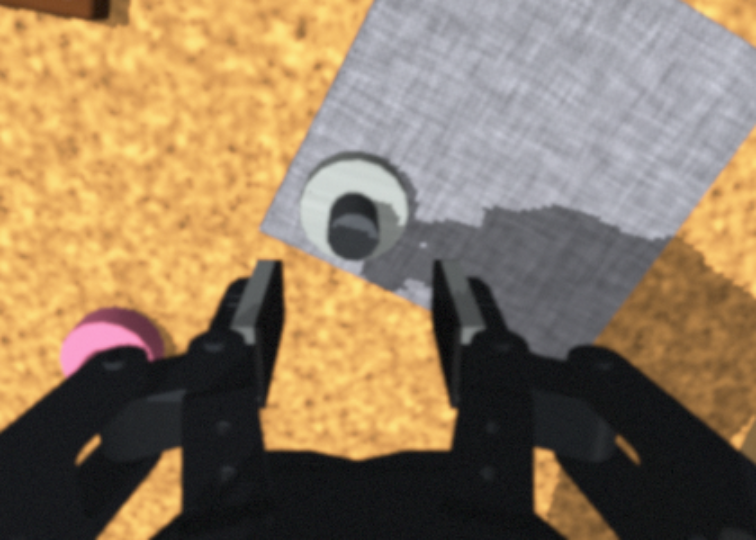

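The steel weight is centred at about (317,232); the pink look-alike is well off to the left at about (182,290).

Call:
step_arm:
  increments:
    - {"xyz": [-0.003,-0.002,0.05],"angular": [0,0,0]}
    - {"xyz": [-0.003,-0.002,0.09],"angular": [0,0,0]}
    - {"xyz": [-0.003,-0.002,0.115],"angular": [0,0,0]}
    - {"xyz": [-0.003,-0.002,0.126],"angular": [0,0,0]}
    - {"xyz": [-0.003,-0.002,0.126],"angular": [0,0,0]}

```text
clock: 12.15
eef_pos: [0.4337, -0.2823, 0.0258]
tcp_rot: [[0.972, 0.233, 0.0], [0.233, -0.972, -0.0], [0.0, 0.0, -1.0]]
wrist_force: [0.4, 0.9, 0.7]
opening: 0.0424
finger_force: 0.0
```

Call:
step_arm:
  increments:
    - {"xyz": [0,0,0],"angular": [0,0,0]}
    - {"xyz": [0,0,0],"angular": [0,0,0]}
    - {"xyz": [0,0,0],"angular": [0,0,0]}
    - {"xyz": [0,0,0],"angular": [0,0,0]}
  gripper: -0.8
  newtons: 50

```text
clock: 12.65
eef_pos: [0.4338, -0.2823, 0.0264]
tcp_rot: [[0.973, 0.233, 0.001], [0.233, -0.973, -0.0], [0.001, 0.001, -1.0]]
wrist_force: [-0.7, 1.4, 5.5]
opening: 0.018
finger_force: 48.9
```

Call:
step_arm:
  increments:
    - {"xyz": [0,0,-0.05],"angular": [0,0,0]}
    - {"xyz": [0,0,-0.14],"angular": [0,0,0]}
    - {"xyz": [0,0,-0.25],"angular": [0,0,0]}
    - {"xyz": [0,0,-0.32],"angular": [0,0,0]}
    - {"xyz": [0,0,-0.32],"angular": [0,0,0]}

```text
clock: 13.28
eef_pos: [0.4347, -0.2833, 0.188]
tcp_rot: [[0.973, 0.232, 0.005], [0.232, -0.973, -0.004], [0.004, 0.005, -1.0]]
wrist_force: [0.7, -0.4, -3.8]
opening: 0.0182
finger_force: 49.4
```

```bash
python3 -c "
from h import *
st();go([.5915,.0408,.19])"
```

```text
t 13.3 p [ 0.4347 -0.2833  0.188 ] yawy -76.6 F [ 0.65 -0.41 -3.79] op 0.0182 ff 49.4 j [ 44.  16. -19. 111.   6.  54. -54.]
xyz [0.4557, -0.5576, -0.0047] ang [0.006, -0.005, 0.0] rows 5.8
```

Call:
step_arm:
  increments:
    - {"xyz": [0.455,-0.558,0],"angular": [0,0,0]}
    - {"xyz": [0.455,-0.558,0],"angular": [0,0,0]}
    - {"xyz": [0.455,-0.558,0],"angular": [0,0,0]}
    - {"xyz": [0.455,-0.558,0],"angular": [0,0,0]}
    - {"xyz": [0.455,-0.558,0],"angular": [0,0,0]}

```text
clock: 13.9
eef_pos: [0.5684, 0.0005, 0.1831]
tcp_rot: [[0.973, 0.232, -0.004], [0.232, -0.973, -0.0], [-0.004, -0.0, -1.0]]
wrist_force: [1.2, -1.6, -2.7]
opening: 0.0182
finger_force: 49.4
```

Call:
step_arm:
  increments:
    - {"xyz": [0.065,-0.08,0.0],"angular": [0,0,0]}
    - {"xyz": [0.065,-0.08,0.08],"angular": [0,0,0]}
    - {"xyz": [0.065,-0.08,0.15],"angular": [0,0,0]}
    - {"xyz": [0.065,-0.08,0.2],"angular": [0,0,0]}
    - {"xyz": [0.065,-0.08,0.2],"angular": [0,0,0]}

```text
clock: 14.52
eef_pos: [0.5881, 0.045, 0.0815]
tcp_rot: [[0.972, 0.233, -0.009], [0.233, -0.972, -0.001], [-0.008, -0.001, -1.0]]
wrist_force: [1.1, -0.1, -2.8]
opening: 0.0183
finger_force: 49.5
```

```bash
python3 -c "
from h import *
st();go([.5915,.0408,.0385])"
```

```text
t 14.5 p [0.5881 0.045  0.0815] yawy -76.5 F [ 1.15 -0.05 -2.81] op 0.0183 ff 49.5 j [  9.  31. -23. 106.  16.  47. -99.]
xyz [0.0054, 0.0099, 0.0859] ang [-0.001, 0.011, 0.0] rows 0.7
```

Call:
step_arm:
  increments:
    - {"xyz": [0,0,0.015],"angular": [0,0,0]}
    - {"xyz": [0,0,0.03],"angular": [0,0,0]}
    - {"xyz": [0,0,0.045],"angular": [0,0,0]}
    - {"xyz": [0,0,0.06],"angular": [0,0,0]}
    - {"xyz": [0,0,0.06],"angular": [0,0,0]}

```text
clock: 15.15
eef_pos: [0.5909, 0.0455, 0.0549]
tcp_rot: [[0.973, 0.233, -0.001], [0.233, -0.973, -0.0], [-0.001, -0.0, -1.0]]
wrist_force: [0.2, 0.7, -2.5]
opening: 0.0184
finger_force: 49.5
```

```bash
python3 -c "
from h import *
st();go([.5915,.0408,.0385])"
```

```text
t 15.2 p [0.5909 0.0455 0.0549] yawy -76.5 F [ 0.16  0.67 -2.51] op 0.0184 ff 49.5 j [   8.   33.  -23.  107.   18.   44. -100.]
xyz [-0.001, 0.0094, 0.0329] ang [-0.0, 0.002, 0.0] rows 0.3
```

Call:
step_arm:
  increments:
    - {"xyz": [0,0,0.007],"angular": [0,0,0]}
    - {"xyz": [0,0,0.014],"angular": [0,0,0]}
    - {"xyz": [0,0,0.021],"angular": [0,0,0]}
    - {"xyz": [0,0,0.026],"angular": [0,0,0]}
    - {"xyz": [0,0,0.028],"angular": [0,0,0]}

```text
clock: 15.78
eef_pos: [0.5912, 0.0456, 0.0413]
tcp_rot: [[0.973, 0.233, -0.0], [0.233, -0.973, -0.0], [-0.0, 0.0, -1.0]]
wrist_force: [0.8, -0.1, -2.7]
opening: 0.018
finger_force: 49.5
```

Call:
step_arm:
  increments:
    - {"xyz": [0,0,0.001],"angular": [0,0,0]}
    - {"xyz": [0,0,0.002],"angular": [0,0,0]}
    - {"xyz": [0,0,0.003],"angular": [0,0,0]}

```text
clock: 16.15
eef_pos: [0.5914, 0.0456, 0.0401]
tcp_rot: [[0.973, 0.233, 0.0], [0.233, -0.973, -0.0], [0.0, 0.0, -1.0]]
wrist_force: [-0.2, 0.1, -2.6]
opening: 0.0181
finger_force: 49.5
```

Call:
step_arm:
  increments:
    - {"xyz": [0,0,0.001],"angular": [0,0,0]}
    - {"xyz": [0,0,0.001],"angular": [0,0,0]}

```text
clock: 16.4
eef_pos: [0.5913, 0.0456, 0.0395]
tcp_rot: [[0.973, 0.233, 0.0], [0.233, -0.973, -0.0], [0.0, 0.0, -1.0]]
wrist_force: [-0.7, 0.6, -3.0]
opening: 0.0183
finger_force: 49.5
```

Call:
step_arm:
  increments:
    - {"xyz": [0,0,0.001],"angular": [0,0,0]}
    - {"xyz": [0,0,0.001],"angular": [0,0,0]}

```text
clock: 16.65
eef_pos: [0.5913, 0.0456, 0.039]
tcp_rot: [[0.973, 0.233, -0.0], [0.233, -0.973, -0.0], [-0.0, 0.0, -1.0]]
wrist_force: [-0.1, 0.5, -2.3]
opening: 0.018
finger_force: 49.5
```

Call:
step_arm:
  increments:
    - {"xyz": [0,0,0.001],"angular": [0,0,0]}
    - {"xyz": [0,0,0.001],"angular": [0,0,0]}

```text
clock: 16.9
eef_pos: [0.5913, 0.0456, 0.0385]
tcp_rot: [[0.973, 0.233, 0.0], [0.233, -0.973, -0.0], [-0.0, 0.0, -1.0]]
wrist_force: [-0.5, -0.1, -3.2]
opening: 0.0181
finger_force: 49.5
```

Call:
step_arm:
  increments:
    - {"xyz": [0,0,0.0007],"angular": [0,0,0]}
    - {"xyz": [0,0,0.0007],"angular": [0,0,0]}

```text
clock: 17.15
eef_pos: [0.5913, 0.0456, 0.0385]
tcp_rot: [[0.973, 0.233, 0.0], [0.233, -0.973, -0.0], [0.0, 0.0, -1.0]]
wrist_force: [-1.8, -0.6, 0.6]
opening: 0.018
finger_force: 49.8
```

Call:
step_arm:
  increments:
    - {"xyz": [0,0,0.0005],"angular": [0,0,0]}
    - {"xyz": [0,0,0.0005],"angular": [0,0,0]}

```text
clock: 17.4
eef_pos: [0.5914, 0.0456, 0.0384]
tcp_rot: [[0.973, 0.233, 0.0], [0.233, -0.973, -0.0], [0.0, 0.0, -1.0]]
wrist_force: [-2.2, -0.6, 5.1]
opening: 0.018
finger_force: 50.2
```

Call:
step_arm:
  increments:
    - {"xyz": [0,0,0],"angular": [0,0,0]}
    - {"xyz": [0,0,0],"angular": [0,0,0]}
    - {"xyz": [0,0,0],"angular": [0,0,0]}
  gripper: 0

```text
clock: 17.77
eef_pos: [0.5915, 0.0457, 0.0378]
tcp_rot: [[0.973, 0.233, 0.0], [0.233, -0.973, 0.0], [0.0, -0.0, -1.0]]
wrist_force: [0.6, -0.3, 0.1]
opening: 0.0425
finger_force: 0.0
```

Call:
step_arm:
  increments:
    - {"xyz": [0,0,-0.04],"angular": [0,0,0]}
    - {"xyz": [0,0,-0.12],"angular": [0,0,0]}
    - {"xyz": [0,0,-0.24],"angular": [0,0,0]}
    - {"xyz": [0,0,-0.36],"angular": [0,0,0]}
    - {"xyz": [0,0,-0.44],"angular": [0,0,0]}

```text
clock: 18.4
eef_pos: [0.5921, 0.0462, 0.2629]
tcp_rot: [[0.972, 0.233, 0.006], [0.233, -0.972, 0.0], [0.006, 0.001, -1.0]]
wrist_force: [-0.1, -1.3, 0.2]
opening: 0.0427
finger_force: 0.0
```

```bash
python3 -c "
from h import *
st();go([.46,.30,.26],-86)"
```

```text
t 18.4 p [0.5921 0.0462 0.2629] yawy -76.5 F [-0.13 -1.29  0.21] op 0.0427 ff 0.0 j [ 12.  20. -27.  96.  10.  66. -94.]
xyz [-0.1387, -0.5552, 0.0046] ang [0.001, -0.007, 0.211] rows 4.6
```

Call:
step_arm:
  increments:
    - {"xyz": [-0.16,-0.5,0],"angular": [0,0,0]}
    - {"xyz": [-0.16,-0.5,0],"angular": [0,0,0]}
    - {"xyz": [-0.16,-0.5,0],"angular": [0,0,0]}
    - {"xyz": [-0.16,-0.5,0],"angular": [0,0,0]}
    - {"xyz": [-0.16,-0.5,0],"angular": [0,0,0]}

```text
clock: 19.02
eef_pos: [0.4521, 0.2749, 0.2599]
tcp_rot: [[0.97, 0.241, 0.002], [0.241, -0.97, 0.002], [0.002, -0.002, -1.0]]
wrist_force: [0.1, -1.2, 0.7]
opening: 0.0426
finger_force: 0.0
```

```bash
python3 -c "
from h import *
st();m,im=wfind(['burnisher','holder'],.052)
c=proj(m,[.505,.318,.1])[0];print(c,proj(m,[.505,.318,.108]))
x,y=(c-75).astype(int).clip(0);cr=im[y:y+150,x:x+150];print(x,y);cv2.imwrite('pics/w5.png',cv2.resize(cr,None,fx=3.9,fy=3.9,interpolation=2))"
```

```text
t 19.0 p [0.4521 0.2749 0.2599] yawy -76.0 F [ 0.05 -1.18  0.67] op 0.0426 ff 0.0 j [  -7.   15.  -35.  104.    9.   64. -121.]
burnisher 0.9 [293. 116.] [0.5075 0.3186 0.052 ]
burnisher 0.16 [574.2 194.3] [ 0.5022 -0.0382  0.052 ]
holder 0.9 [294.4 115.5] [0.5084 0.3172 0.052 ]
[288.96378568 121.02126525] [[288.16024133 121.5413132 ]]
213 46
```

View pics/w5.png

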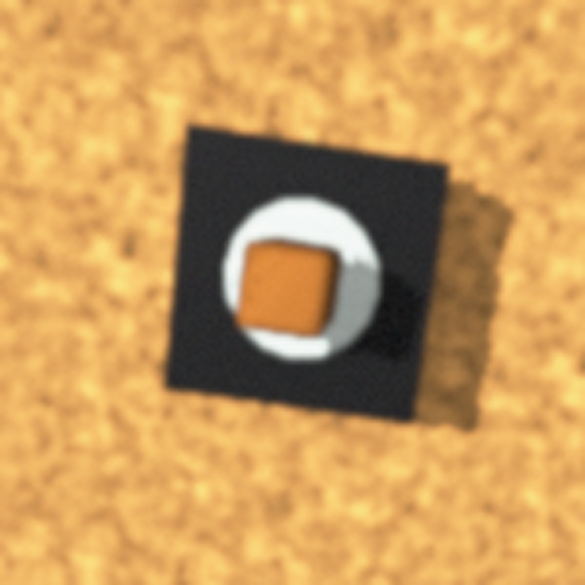

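The handle top is centred at crop (286,287), the collar at (302,278) and the holder at (306,273). The handle is nearly aligned with the holder.

```bash
python3 -c "
from h import *
m=camera_model('wrist')
f=lambda p,z:atz(m,(213+p[0]/3.9,46+p[1]/3.9),z)[:2]
def an(P): 
  e=[P[(i+1)%4]-P[i] for i in range(4)];print(np.mean(P,0).round(4),[round(np.degrees(np.arctan2(*v[::-1]))%90,1) for v in e],[round(1e3*np.linalg.norm(v),1) for v in e])
an([f(p,.108) for p in((248,240),(340,247),(323,337),(235,325))])
an([f(p,.052) for p in((188,128),(447,163),(412,420),(167,385))])
print(f((302,278),.058))
go([.505,.319,.2],4)"
```

```text
[0.5104 0.3139] [np.float64(9.2), np.float64(1.4), np.float64(5.8), np.float64(2.2)] [np.float64(22.0), np.float64(21.7), np.float64(21.6), np.float64(20.3)]
[0.5098 0.3145] [np.float64(6.1), np.float64(5.8), np.float64(5.3), np.float64(5.4)] [np.float64(72.5), np.float64(72.8), np.float64(73.0), np.float64(71.7)]
[0.51002314 0.31447524]
xyz [0.1186, -0.0727, 0.1176] ang [0.002, -0.001, -1.789] rows 7.5
```

Call:
step_arm:
  increments:
    - {"xyz": [0.12,-0.065,0],"angular": [0,0,-0.9]}
    - {"xyz": [0.12,-0.065,0.03],"angular": [0,0,-0.9]}
    - {"xyz": [0.12,-0.065,0.06],"angular": [0,0,-0.9]}
    - {"xyz": [0.12,-0.065,0.12],"angular": [0,0,-0.9]}
    - {"xyz": [0.12,-0.065,0.12],"angular": [0,0,-0.9]}

```text
clock: 19.8
eef_pos: [0.5068, 0.3121, 0.1956]
tcp_rot: [[0.593, 0.805, -0.004], [0.805, -0.593, -0.004], [-0.005, -0.001, -1.0]]
wrist_force: [-0.5, -0.4, -0.3]
opening: 0.0426
finger_force: 0.0
```

Call:
step_arm:
  increments:
    - {"xyz": [0,0,0],"angular": [0,0,-0.9]}
    - {"xyz": [0,0,0],"angular": [0,0,-0.9]}
    - {"xyz": [0,0,0],"angular": [0,0,-0.9]}
    - {"xyz": [0,0,0],"angular": [0,0,-0.9]}
    - {"xyz": [0,0,0],"angular": [0,0,-0.9]}

```text
clock: 20.42
eef_pos: [0.5076, 0.3148, 0.199]
tcp_rot: [[-0.072, 0.997, 0.001], [0.997, 0.072, 0.0], [0.0, 0.001, -1.0]]
wrist_force: [0.2, 0.1, 0.8]
opening: 0.0429
finger_force: 0.0
```

```bash
python3 -c "
from h import *
st();m,im=wfind(['burnisher','holder'],.052)
print([proj(m,[.5095,.3145,z]) for z in(.058,.108)])
go([.5095,.3145,.068],5.5)
cv2.imwrite('pics/w6.png',im[100:400,120:520])"
```

```text
t 20.4 p [0.5076 0.3148 0.199 ] yawy 4.1 F [0.17 0.07 0.79] op 0.0429 ff 0.0 j [ -0.  29. -50.  99.  25.  63. -53.]
burnisher 0.65 [318.4 172.3] [0.5082 0.3274 0.052 ]
holder 0.94 [315.4 162.3] [0.5046 0.337  0.052 ]
[array([[318.78263743, 186.68019784]]), array([[318.89364228, 203.20775934]])]
xyz [-0.0018, 0.0049, 0.261] ang [0.001, 0.0, -0.028] rows 2.1
```

View pics/w6.png

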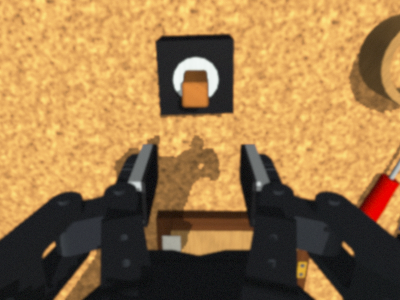

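The handle top is at (314,194) and the collar at (315,179). Taking all views together, the axis is near (0.5065,0.3175).

Call:
step_arm:
  increments:
    - {"xyz": [0.005,-0.002,0.1],"angular": [0,0,-0.028]}
    - {"xyz": [0.005,-0.002,0.16],"angular": [0,0,-0.028]}
    - {"xyz": [0.005,-0.002,0.16],"angular": [0,0,-0.028]}

```text
clock: 20.95
eef_pos: [0.504, 0.3168, 0.116]
tcp_rot: [[-0.098, 0.995, -0.003], [0.995, 0.098, -0.003], [-0.003, -0.004, -1.0]]
wrist_force: [0.1, -0.2, 0.3]
opening: 0.0427
finger_force: 0.0
```

```bash
python3 -c "
from h import *
st();m,im=wfind(['burnisher'],.058)
print([proj(m,[.5065,.3175,z]) for z in(.058,.108)])
go([.5065,.3175,.068],5.5)
cv2.imwrite('pics/w7.png',cv2.resize(im[130:350,200:440],None,fx=2.4,fy=2.4,interpolation=2))"
```

```text
t 20.9 p [0.504  0.3168 0.116 ] yawy 5.6 F [ 0.11 -0.17  0.27] op 0.0427 ff 0.0 j [ -3.  35. -46. 103.  30.  56. -56.]
burnisher 0.71 [321.1 198.9] [0.5057 0.3308 0.058 ]
[array([[320.35936201, 216.75917878]]), array([[320.49342091, 249.82591013]])]
xyz [-0.0028, 0.0015, 0.1021] ang [0.002, -0.001, 0.004] rows 0.8
```

View pics/w7.png

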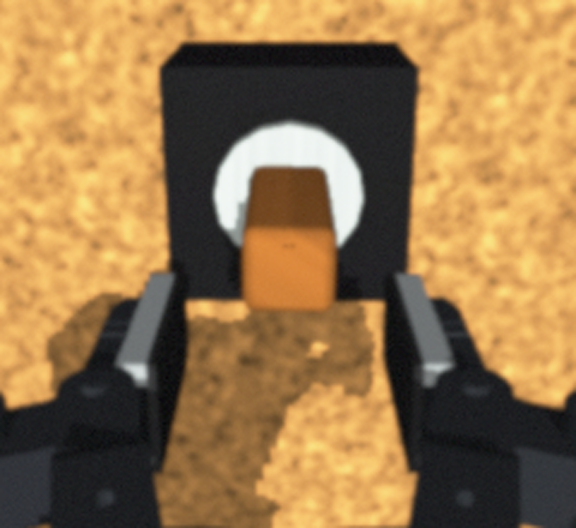

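Call:
step_arm:
  increments:
    - {"xyz": [0,0.002,0.04],"angular": [0,0,0]}
    - {"xyz": [0,0.002,0.07],"angular": [0,0,0]}
    - {"xyz": [0,0.002,0.09],"angular": [0,0,0]}
    - {"xyz": [0,0.002,0.097],"angular": [0,0,0]}
    - {"xyz": [0,0.002,0.097],"angular": [0,0,0]}

```text
clock: 21.68
eef_pos: [0.5059, 0.3184, 0.0693]
tcp_rot: [[-0.1, 0.995, -0.0], [0.995, 0.1, -0.0], [-0.0, -0.0, -1.0]]
wrist_force: [-0.4, 0.5, 0.1]
opening: 0.0425
finger_force: 0.0
```

Call:
step_arm:
  increments:
    - {"xyz": [0,0,0],"angular": [0,0,0]}
    - {"xyz": [0,0,0],"angular": [0,0,0]}
    - {"xyz": [0,0,0],"angular": [0,0,0]}
    - {"xyz": [0,0,0],"angular": [0,0,0]}
  gripper: -0.8
  newtons: 80

```text
clock: 22.18
eef_pos: [0.5063, 0.3186, 0.0701]
tcp_rot: [[-0.1, 0.995, 0.001], [0.995, 0.1, 0.001], [0.001, 0.001, -1.0]]
wrist_force: [0.0, 0.2, 4.5]
opening: 0.021
finger_force: 78.3
```

```bash
python3 -c "
from h import *
st();im=grab_frame('wrist');cv2.imwrite('pics/w8.png',cv2.resize(im[130:350,200:440],None,fx=2.4,fy=2.4,interpolation=2))"
```

```text
t 22.2 p [0.5063 0.3186 0.0701] yawy 5.7 F [0.04 0.19 4.52] op 0.021 ff 78.3 j [ -5.  38. -44. 105.  33.  51. -59.]
```

View pics/w8.png

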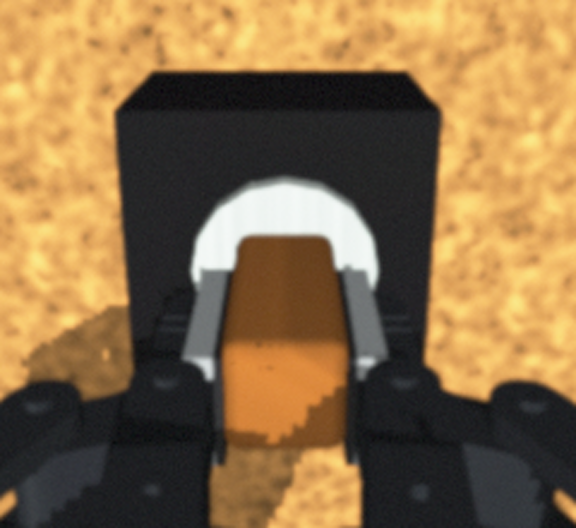

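The handle sits centred between the pads, with its front face level with theirs to within about 1 mm.

Call:
step_arm:
  increments:
    - {"xyz": [0,0,-0.03],"angular": [0,0,0]}
    - {"xyz": [0,0,-0.08],"angular": [0,0,0]}
    - {"xyz": [0,0,-0.14],"angular": [0,0,0]}
    - {"xyz": [0,0,-0.2],"angular": [0,0,0]}
    - {"xyz": [0,0,-0.2],"angular": [0,0,0]}

```text
clock: 22.85
eef_pos: [0.5068, 0.3193, 0.172]
tcp_rot: [[-0.099, 0.995, 0.004], [0.995, 0.099, 0.002], [0.002, 0.004, -1.0]]
wrist_force: [0.3, 0.3, -1.1]
opening: 0.021
finger_force: 78.2
```

```bash
python3 -c "
from fit import *
st();q=np.load('q.npy');P=w2(q,[[-.085,.105],[-.085,-.125],[.069,-.125]]);print(P)
go([*P[0,:2],.17],3.4)"
```

```text
t 22.9 p [0.5068 0.3193 0.172 ] yawy 5.7 F [ 0.27  0.34 -1.12] op 0.021 ff 78.2 j [ -1.  31. -49. 100.  27.  61. -54.]
[[ 0.48866646  0.08475316  0.01897632]
 [ 0.50229961 -0.14484243  0.01897632]
 [ 0.65602883 -0.13571415  0.01897632]]
xyz [-0.4631, -0.0828, 0.0027] ang [0.005, -0.003, 0.051] rows 3.8
```

Call:
step_arm:
  increments:
    - {"xyz": [-0.463,-0.083,0],"angular": [0,0,0.051]}
    - {"xyz": [-0.463,-0.083,0],"angular": [0,0,0.051]}
    - {"xyz": [-0.463,-0.083,0],"angular": [0,0,0.051]}
    - {"xyz": [-0.463,-0.083,0],"angular": [0,0,0.051]}
    - {"xyz": [-0.463,-0.083,0],"angular": [0,0,0.051]}

```text
clock: 23.48
eef_pos: [0.4866, 0.0783, 0.1678]
tcp_rot: [[-0.051, 0.999, -0.003], [0.999, 0.051, -0.003], [-0.003, -0.004, -1.0]]
wrist_force: [1.0, 1.1, -0.6]
opening: 0.0211
finger_force: 78.4
```

Call:
step_arm:
  increments:
    - {"xyz": [0,0,0.05],"angular": [0,0,0]}
    - {"xyz": [0,0,0.1],"angular": [0,0,0]}
    - {"xyz": [0,0,0.1],"angular": [0,0,0]}
    - {"xyz": [0,0,0.1],"angular": [0,0,0]}

```text
clock: 23.98
eef_pos: [0.4879, 0.0848, 0.1199]
tcp_rot: [[-0.061, 0.998, 0.0], [0.998, 0.061, 0.001], [0.001, 0.0, -1.0]]
wrist_force: [-0.1, 0.7, -1.6]
opening: 0.0213
finger_force: 78.4
```

```bash
python3 -c "
from fit import *
st();go([.4887,.0848,.085],3.4)
T,S=camera_model('top'),camera_model('side')
s=sense();tip=np.array(s['eef_pos'])-[0,0,.0621];print(tip,proj(S,tip),proj(T,tip))
a=grab_frame('side');b=grab_frame('top')
for c in ('side','top'): print(c,[(np.round(d['xy'],1),round(d['p'],2)) for d in tip_of('nib_tip',c)])
A=cv2.resize(a[160:260,240:380],None,fx=4,fy=4,interpolation=2);B=cv2.resize(b[150:250,260:400],None,fx=4,fy=4,interpolation=2)
cv2.imwrite('pics/n1.png',A);cv2.imwrite('pics/n2.png',B)"
```

```text
t 24.0 p [0.4879 0.0848 0.1199] yawy 3.5 F [-0.13  0.66 -1.63] op 0.0213 ff 78.4 j [ 24.  26. -49. 116.  25.  49. -35.]
xyz [-0.0001, 0.0016, 0.0697] ang [0.001, -0.001, 0.002] rows 0.6
[0.48787971 0.08477304 0.0577629 ] [[286.77563063 194.05666257]] [[307.40352695 231.77219058]]
side []
top []
```

View pics/n1.png

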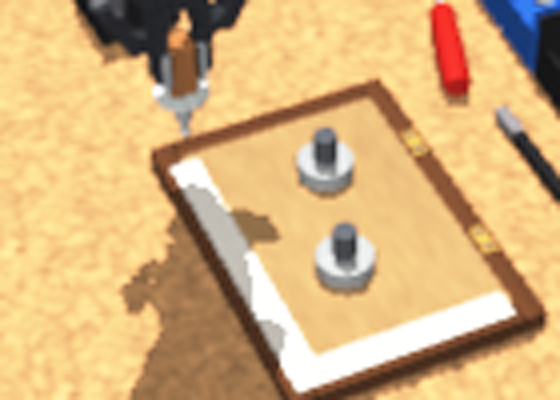

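The nib tip shows at side (286.5,193.8), and I predicted (286.8,194.1), so the tip lies on the TCP axis. Both weights stand on the bare board. Lowering.

Call:
step_arm:
  increments:
    - {"xyz": [0,0.0015,0.02],"angular": [0,0,0]}
    - {"xyz": [0,0.0015,0.04],"angular": [0,0,0]}
    - {"xyz": [0,0.0015,0.055],"angular": [0,0,0]}
    - {"xyz": [0,0.0015,0.065],"angular": [0,0,0]}
    - {"xyz": [0,0.0015,0.07],"angular": [0,0,0]}

```text
clock: 24.8
eef_pos: [0.4883, 0.0838, 0.084]
tcp_rot: [[-0.06, 0.998, -0.0], [0.998, 0.06, -0.0], [-0.0, -0.001, -1.0]]
wrist_force: [0.1, 0.4, -1.2]
opening: 0.0213
finger_force: 78.4
```

Call:
step_arm:
  increments:
    - {"xyz": [0,0,0.002],"angular": [0,0,0]}
    - {"xyz": [0,0,0.004],"angular": [0,0,0]}
    - {"xyz": [0,0,0.004],"angular": [0,0,0]}

```text
clock: 25.18
eef_pos: [0.4886, 0.0838, 0.0826]
tcp_rot: [[-0.06, 0.998, 0.0], [0.998, 0.06, -0.0], [-0.0, 0.0, -1.0]]
wrist_force: [-0.7, -0.3, -0.9]
opening: 0.0214
finger_force: 78.4
```

```bash
python3 -c "
from fit import *
st();go([.4887,.0848,.0801],3.4)"
```

```text
t 25.2 p [0.4886 0.0838 0.0826] yawy 3.4 F [-0.71 -0.28 -0.87] op 0.0214 ff 78.4 j [ 22.  29. -46. 118.  29.  45. -39.]
xyz [0.002, 0.0004, 0.0049] ang [0.0, 0.0, 0.0] rows 0.0
```

Call:
step_arm:
  increments:
    - {"xyz": [0.002,0,0.003],"angular": [0,0,0]}
    - {"xyz": [0.002,0,0.005],"angular": [0,0,0]}
    - {"xyz": [0.002,0,0.007],"angular": [0,0,0]}
    - {"xyz": [0.002,0,0.009],"angular": [0,0,0]}
    - {"xyz": [0.002,0,0.009],"angular": [0,0,0]}

```text
clock: 25.8
eef_pos: [0.4885, 0.0849, 0.078]
tcp_rot: [[-0.06, 0.998, 0.0], [0.998, 0.06, 0.0], [0.0, 0.0, -1.0]]
wrist_force: [-0.8, -0.3, 1.4]
opening: 0.0212
finger_force: 78.4
```

Call:
step_arm:
  increments:
    - {"xyz": [0,0,0],"angular": [0,0,0]}

```text
clock: 25.92
eef_pos: [0.4885, 0.0848, 0.078]
tcp_rot: [[-0.06, 0.998, 0.0], [0.998, 0.06, -0.0], [-0.0, 0.0, -1.0]]
wrist_force: [-0.5, -0.7, 1.1]
opening: 0.0213
finger_force: 78.4
```

Call:
step_arm:
  increments:
    - {"xyz": [0,0,0],"angular": [0,0,0]}

```text
clock: 26.05
eef_pos: [0.4885, 0.0849, 0.078]
tcp_rot: [[-0.06, 0.998, 0.0], [0.998, 0.06, 0.0], [0.0, 0.0, -1.0]]
wrist_force: [-0.2, 0.2, 0.9]
opening: 0.021
finger_force: 78.4
```

Call:
step_arm:
  increments:
    - {"xyz": [0,0,0],"angular": [0,0,0]}

```text
clock: 26.18
eef_pos: [0.4885, 0.0849, 0.078]
tcp_rot: [[-0.06, 0.998, 0.0], [0.998, 0.06, 0.0], [0.0, 0.0, -1.0]]
wrist_force: [-0.8, 0.2, 0.8]
opening: 0.0211
finger_force: 78.4
```

Call:
step_arm:
  increments:
    - {"xyz": [0,0,0.0015],"angular": [0,0,0]}
    - {"xyz": [0,0,0.003],"angular": [0,0,0]}
    - {"xyz": [0,0,0.003],"angular": [0,0,0]}

```text
clock: 26.55
eef_pos: [0.4885, 0.0848, 0.0765]
tcp_rot: [[-0.06, 0.998, 0.0], [0.998, 0.06, 0.0], [0.0, 0.0, -1.0]]
wrist_force: [0.2, 0.1, 1.5]
opening: 0.0211
finger_force: 78.4
```

Call:
step_arm:
  increments:
    - {"xyz": [-0.0075,0,0],"angular": [0,0,0]}
    - {"xyz": [-0.015,0,0],"angular": [0,0,0]}
    - {"xyz": [-0.0225,0,0],"angular": [0,0,0]}
    - {"xyz": [-0.03,0,0],"angular": [0,0,0]}
    - {"xyz": [-0.0375,0,0],"angular": [0,0,0]}

```text
clock: 27.18
eef_pos: [0.4896, 0.0658, 0.0765]
tcp_rot: [[-0.059, 0.998, 0.0], [0.998, 0.059, 0.0], [-0.0, 0.0, -1.0]]
wrist_force: [0.9, 0.8, 1.4]
opening: 0.021
finger_force: 78.4
```

Call:
step_arm:
  increments:
    - {"xyz": [-0.0075,0,0],"angular": [0,0,0]}
    - {"xyz": [-0.015,0,0],"angular": [0,0,0]}
    - {"xyz": [-0.0225,0,0],"angular": [0,0,0]}
    - {"xyz": [-0.03,0,0],"angular": [0,0,0]}
    - {"xyz": [-0.0375,0,0],"angular": [0,0,0]}

```text
clock: 27.8
eef_pos: [0.4906, 0.0471, 0.0765]
tcp_rot: [[-0.06, 0.998, 0.0], [0.998, 0.06, -0.0], [-0.0, 0.0, -1.0]]
wrist_force: [0.0, 0.6, 0.8]
opening: 0.021
finger_force: 78.4
```

Call:
step_arm:
  increments:
    - {"xyz": [-0.0075,0,0],"angular": [0,0,0]}
    - {"xyz": [-0.015,0,0],"angular": [0,0,0]}
    - {"xyz": [-0.0225,0,0],"angular": [0,0,0]}
    - {"xyz": [-0.03,0,0],"angular": [0,0,0]}
    - {"xyz": [-0.0375,0,0],"angular": [0,0,0]}

```text
clock: 28.42
eef_pos: [0.4918, 0.0284, 0.0764]
tcp_rot: [[-0.06, 0.998, 0.0], [0.998, 0.06, -0.0], [-0.0, 0.0, -1.0]]
wrist_force: [0.1, 1.5, 1.0]
opening: 0.021
finger_force: 78.4
```

```bash
cat >> fit.py <<'E'
def where():
    st();q=np.load('q.npy');s=sense();d=np.array(s['eef_pos'])[:2]-q[:2];C,S=np.cos(q[2]),np.sin(q[2])
    print("frame mm",np.round(1e3*np.array([C*d[0]+S*d[1],-S*d[0]+C*d[1]]),1))
E
python3 -c "
from fit import *
where()"
```

```text
t 28.4 p [0.4918 0.0284 0.0764] yawy 3.4 F [0.07 1.49 1.01] op 0.021 ff 78.4 j [ 28.  29. -45. 119.  30.  44. -33.]
frame mm [-85.2  48.5]
```

Call:
step_arm:
  increments:
    - {"xyz": [-0.0075,0,0.001],"angular": [0,0,0]}
    - {"xyz": [-0.015,0,0.001],"angular": [0,0,0]}
    - {"xyz": [-0.0225,0,0.001],"angular": [0,0,0]}
    - {"xyz": [-0.03,0,0.001],"angular": [0,0,0]}
    - {"xyz": [-0.0375,0,0.001],"angular": [0,0,0]}

```text
clock: 29.05
eef_pos: [0.4929, 0.0097, 0.0759]
tcp_rot: [[-0.06, 0.998, 0.0], [0.998, 0.06, -0.0], [-0.0, 0.0, -1.0]]
wrist_force: [0.8, 1.6, 1.4]
opening: 0.021
finger_force: 78.4
```

Call:
step_arm:
  increments:
    - {"xyz": [-0.0075,0,0],"angular": [0,0,0]}
    - {"xyz": [-0.015,0,0],"angular": [0,0,0]}
    - {"xyz": [-0.0225,0,0],"angular": [0,0,0]}
    - {"xyz": [-0.03,0,0],"angular": [0,0,0]}
    - {"xyz": [-0.0375,0,0],"angular": [0,0,0]}

```text
clock: 29.68
eef_pos: [0.494, -0.009, 0.0759]
tcp_rot: [[-0.06, 0.998, 0.0], [0.998, 0.06, -0.0], [-0.0, -0.0, -1.0]]
wrist_force: [-0.3, 2.4, 1.0]
opening: 0.0212
finger_force: 78.4
```

Call:
step_arm:
  increments:
    - {"xyz": [-0.0075,0,0],"angular": [0,0,0]}
    - {"xyz": [-0.015,0,0],"angular": [0,0,0]}
    - {"xyz": [-0.0225,0,0],"angular": [0,0,0]}
    - {"xyz": [-0.03,0,0],"angular": [0,0,0]}
    - {"xyz": [-0.0375,0,0],"angular": [0,0,0]}

```text
clock: 30.3
eef_pos: [0.4951, -0.0278, 0.076]
tcp_rot: [[-0.06, 0.998, 0.0], [0.998, 0.06, -0.0], [-0.0, 0.0, -1.0]]
wrist_force: [-0.5, 1.7, 1.5]
opening: 0.0211
finger_force: 78.4
```

Call:
step_arm:
  increments:
    - {"xyz": [-0.0075,0,0],"angular": [0,0,0]}
    - {"xyz": [-0.015,0,0],"angular": [0,0,0]}
    - {"xyz": [-0.0225,0,0],"angular": [0,0,0]}
    - {"xyz": [-0.03,0,0],"angular": [0,0,0]}
    - {"xyz": [-0.0375,0,0],"angular": [0,0,0]}

```text
clock: 30.92
eef_pos: [0.4962, -0.0465, 0.0759]
tcp_rot: [[-0.06, 0.998, -0.0], [0.998, 0.06, -0.0], [-0.0, -0.0, -1.0]]
wrist_force: [0.3, 2.1, 1.5]
opening: 0.0212
finger_force: 78.4
```

```bash
python3 -c "
from fit import *
where()"
```

```text
t 30.9 p [ 0.4962 -0.0465  0.0759] yawy 3.4 F [0.3  2.13 1.48] op 0.0212 ff 78.4 j [ 36.  29. -45. 118.  30.  44. -24.]
frame mm [-85.2 -26.5]
```

Call:
step_arm:
  increments:
    - {"xyz": [-0.0075,0,0],"angular": [0,0,0]}
    - {"xyz": [-0.015,0,0],"angular": [0,0,0]}
    - {"xyz": [-0.0225,0,0],"angular": [0,0,0]}
    - {"xyz": [-0.03,0,0],"angular": [0,0,0]}
    - {"xyz": [-0.0375,0,0],"angular": [0,0,0]}

```text
clock: 31.55
eef_pos: [0.4973, -0.0652, 0.0759]
tcp_rot: [[-0.06, 0.998, 0.0], [0.998, 0.06, -0.0], [-0.0, 0.0, -1.0]]
wrist_force: [0.8, 1.2, 1.1]
opening: 0.0209
finger_force: 78.4
```

Call:
step_arm:
  increments:
    - {"xyz": [-0.0075,0,0],"angular": [0,0,0]}
    - {"xyz": [-0.015,0,0],"angular": [0,0,0]}
    - {"xyz": [-0.0225,0,0],"angular": [0,0,0]}
    - {"xyz": [-0.03,0,0],"angular": [0,0,0]}
    - {"xyz": [-0.0375,0,0],"angular": [0,0,0]}

```text
clock: 32.17
eef_pos: [0.4985, -0.0839, 0.0759]
tcp_rot: [[-0.06, 0.998, -0.0], [0.998, 0.06, -0.0], [-0.0, -0.0, -1.0]]
wrist_force: [-0.5, 1.4, 1.5]
opening: 0.0214
finger_force: 78.4
```

Call:
step_arm:
  increments:
    - {"xyz": [-0.0075,0,0],"angular": [0,0,0]}
    - {"xyz": [-0.015,0,0],"angular": [0,0,0]}
    - {"xyz": [-0.0225,0,0],"angular": [0,0,0]}
    - {"xyz": [-0.03,0,0],"angular": [0,0,0]}
    - {"xyz": [-0.0375,0,0],"angular": [0,0,0]}

```text
clock: 32.8
eef_pos: [0.4996, -0.1026, 0.076]
tcp_rot: [[-0.06, 0.998, 0.0], [0.998, 0.06, -0.0], [-0.0, 0.0, -1.0]]
wrist_force: [-0.5, 1.7, 1.9]
opening: 0.0211
finger_force: 78.4
```

Call:
step_arm:
  increments:
    - {"xyz": [-0.0075,0,0],"angular": [0,0,0]}
    - {"xyz": [-0.015,0,0],"angular": [0,0,0]}
    - {"xyz": [-0.0225,0,0],"angular": [0,0,0]}
    - {"xyz": [-0.03,0,0],"angular": [0,0,0]}
    - {"xyz": [-0.0375,0,0],"angular": [0,0,0]}

```text
clock: 33.42
eef_pos: [0.5007, -0.1213, 0.0759]
tcp_rot: [[-0.06, 0.998, 0.0], [0.998, 0.06, -0.0], [-0.0, -0.0, -1.0]]
wrist_force: [0.2, 1.4, 1.3]
opening: 0.0213
finger_force: 78.4
```

```bash
python3 -c "
from fit import *
where();go([.50230,-.14484,.0759],3.4)"
```

```text
t 33.4 p [ 0.5007 -0.1213  0.0759] yawy 3.4 F [0.21 1.35 1.26] op 0.0213 ff 78.4 j [ 43.  31. -44. 116.  30.  45. -15.]
frame mm [ -85.2 -101.4]
xyz [-0.0471, 0.0004, 0.0001] ang [-0.0, 0.0, 0.0] rows 0.4
```

Call:
step_arm:
  increments:
    - {"xyz": [-0.0075,0,0],"angular": [0,0,0]}
    - {"xyz": [-0.015,0,0],"angular": [0,0,0]}
    - {"xyz": [-0.0225,0,0],"angular": [0,0,0]}
    - {"xyz": [-0.03,0,0],"angular": [0,0,0]}
    - {"xyz": [-0.0375,0,0],"angular": [0,0,0]}

```text
clock: 34.05
eef_pos: [0.5018, -0.1401, 0.076]
tcp_rot: [[-0.06, 0.998, 0.0], [0.998, 0.06, -0.0], [-0.0, 0.0, -1.0]]
wrist_force: [-0.5, 2.0, 1.3]
opening: 0.0216
finger_force: 78.4
```

Call:
step_arm:
  increments:
    - {"xyz": [-0.006,0,0],"angular": [0,0,0]}
    - {"xyz": [-0.0095,0,0],"angular": [0,0,0]}
    - {"xyz": [-0.0095,0.0075,0],"angular": [0,0,0]}
    - {"xyz": [-0.0095,0.015,0],"angular": [0,0,0]}
    - {"xyz": [-0.0095,0.0225,0],"angular": [0,0,0]}

```text
clock: 34.67
eef_pos: [0.5133, -0.1441, 0.0758]
tcp_rot: [[-0.06, 0.998, -0.001], [0.998, 0.06, -0.0], [-0.0, -0.001, -1.0]]
wrist_force: [-2.3, -0.1, 1.6]
opening: 0.0214
finger_force: 78.7
```

Call:
step_arm:
  increments:
    - {"xyz": [0,0.0075,0],"angular": [0,0,0]}
    - {"xyz": [0,0.015,0],"angular": [0,0,0]}
    - {"xyz": [0,0.0225,0],"angular": [0,0,0]}
    - {"xyz": [0,0.03,0],"angular": [0,0,0]}
    - {"xyz": [0,0.0375,0],"angular": [0,0,0]}

```text
clock: 35.3
eef_pos: [0.5323, -0.1427, 0.0759]
tcp_rot: [[-0.06, 0.998, 0.0], [0.998, 0.06, -0.0], [-0.0, 0.0, -1.0]]
wrist_force: [-1.9, -0.5, 1.9]
opening: 0.0212
finger_force: 78.7
```

```bash
python3 -c "
from fit import *
where();go([.65603,-.13571,.0759],3.4)"
```

```text
t 35.3 p [ 0.5323 -0.1427  0.0759] yawy 3.4 F [-1.9  -0.48  1.86] op 0.0212 ff 78.7 j [ 43.  33. -43. 111.  31.  48. -13.]
frame mm [ -54.9 -124.7]
xyz [-0.0007, 0.2478, 0.0001] ang [0.0, 0.0, 0.0] rows 2.0
```

Call:
step_arm:
  increments:
    - {"xyz": [0,0.0075,0],"angular": [0,0,0]}
    - {"xyz": [0,0.015,0],"angular": [0,0,0]}
    - {"xyz": [0,0.0225,0],"angular": [0,0,0]}
    - {"xyz": [0,0.03,0],"angular": [0,0,0]}
    - {"xyz": [0,0.0375,0],"angular": [0,0,0]}

```text
clock: 35.92
eef_pos: [0.551, -0.1416, 0.076]
tcp_rot: [[-0.06, 0.998, 0.0], [0.998, 0.06, -0.0], [-0.0, 0.0, -1.0]]
wrist_force: [-2.1, -0.7, 2.3]
opening: 0.0214
finger_force: 78.7
```

Call:
step_arm:
  increments:
    - {"xyz": [0,0.0075,0],"angular": [0,0,0]}
    - {"xyz": [0,0.015,0],"angular": [0,0,0]}
    - {"xyz": [0,0.0225,0],"angular": [0,0,0]}
    - {"xyz": [0,0.03,0],"angular": [0,0,0]}
    - {"xyz": [0,0.0375,0],"angular": [0,0,0]}

```text
clock: 36.55
eef_pos: [0.5698, -0.1405, 0.076]
tcp_rot: [[-0.06, 0.998, 0.0], [0.998, 0.06, -0.0], [-0.0, 0.0, -1.0]]
wrist_force: [-1.2, -0.4, 1.2]
opening: 0.0213
finger_force: 78.7
```

Call:
step_arm:
  increments:
    - {"xyz": [0,0.0075,0],"angular": [0,0,0]}
    - {"xyz": [0,0.015,0],"angular": [0,0,0]}
    - {"xyz": [0,0.0225,0],"angular": [0,0,0]}
    - {"xyz": [0,0.03,0],"angular": [0,0,0]}
    - {"xyz": [0,0.0375,0],"angular": [0,0,0]}

```text
clock: 37.17
eef_pos: [0.5885, -0.1394, 0.076]
tcp_rot: [[-0.06, 0.998, 0.0], [0.998, 0.06, -0.0], [-0.0, 0.0, -1.0]]
wrist_force: [-2.1, -0.3, 1.8]
opening: 0.0213
finger_force: 78.7
```

Call:
step_arm:
  increments:
    - {"xyz": [0,0.0075,0],"angular": [0,0,0]}
    - {"xyz": [0,0.015,0],"angular": [0,0,0]}
    - {"xyz": [0,0.0225,0],"angular": [0,0,0]}
    - {"xyz": [0,0.03,0],"angular": [0,0,0]}
    - {"xyz": [0,0.0375,0],"angular": [0,0,0]}

```text
clock: 37.8
eef_pos: [0.6072, -0.1383, 0.076]
tcp_rot: [[-0.06, 0.998, 0.0], [0.998, 0.06, -0.0], [-0.0, 0.0, -1.0]]
wrist_force: [-1.4, -0.8, 0.6]
opening: 0.0208
finger_force: 78.7
```

Call:
step_arm:
  increments:
    - {"xyz": [0,0.0075,0],"angular": [0,0,0]}
    - {"xyz": [0,0.015,0],"angular": [0,0,0]}
    - {"xyz": [0,0.0225,0],"angular": [0,0,0]}
    - {"xyz": [0,0.03,0],"angular": [0,0,0]}
    - {"xyz": [0,0.0375,0],"angular": [0,0,0]}

```text
clock: 38.42
eef_pos: [0.6259, -0.1371, 0.076]
tcp_rot: [[-0.06, 0.998, 0.0], [0.998, 0.06, -0.0], [-0.0, 0.0, -1.0]]
wrist_force: [-2.0, -0.3, 1.2]
opening: 0.021
finger_force: 78.7
```

```bash
python3 -c "
from fit import *
where();go([.65603,-.13571,.0759],3.4)"
```

```text
t 38.4 p [ 0.6259 -0.1371  0.076 ] yawy 3.4 F [-2.   -0.32  1.24] op 0.021 ff 78.7 j [ 37.  40. -42.  99.  32.  54. -14.]
frame mm [  38.8 -124.6]
xyz [-0.0007, 0.0603, 0.0002] ang [0.0, 0.0, 0.0] rows 0.5
```

Then lift straight up.

Call:
step_arm:
  increments:
    - {"xyz": [0,0.0075,0],"angular": [0,0,0]}
    - {"xyz": [0,0.015,0],"angular": [0,0,0]}
    - {"xyz": [0,0.0225,0],"angular": [0,0,0]}
    - {"xyz": [0,0.03,0],"angular": [0,0,0]}
    - {"xyz": [0,0.0375,0],"angular": [0,0,0]}

```text
clock: 39.05
eef_pos: [0.6446, -0.136, 0.076]
tcp_rot: [[-0.06, 0.998, 0.0], [0.998, 0.06, -0.0], [-0.0, 0.0, -1.0]]
wrist_force: [-2.1, 0.4, 1.3]
opening: 0.021
finger_force: 78.7
```

Call:
step_arm:
  increments:
    - {"xyz": [0,0.0075,0],"angular": [0,0,0]}
    - {"xyz": [0,0.015,0],"angular": [0,0,0]}
    - {"xyz": [0,0.021,0],"angular": [0,0,0]}
    - {"xyz": [0,0.023,0],"angular": [0,0,0]}
    - {"xyz": [0,0.023,0],"angular": [0,0,0]}

```text
clock: 39.67
eef_pos: [0.6563, -0.1353, 0.0761]
tcp_rot: [[-0.06, 0.998, 0.001], [0.998, 0.06, 0.0], [0.0, 0.001, -1.0]]
wrist_force: [-0.4, 0.5, 1.2]
opening: 0.0209
finger_force: 78.6
```

```bash
python3 -c "
from fit import *
where()"
```

```text
t 39.7 p [ 0.6563 -0.1353  0.0761] yawy 3.4 F [-0.43  0.46  1.25] op 0.0209 ff 78.6 j [ 35.  42. -41.  95.  32.  56. -14.]
frame mm [  69.3 -124.6]
```

Call:
step_arm:
  increments:
    - {"xyz": [0,0,-0.01],"angular": [0,0,0]}
    - {"xyz": [0,0,-0.04],"angular": [0,0,0]}
    - {"xyz": [0,0,-0.1],"angular": [0,0,0]}
    - {"xyz": [0,0,-0.2],"angular": [0,0,0]}
    - {"xyz": [0,0,-0.22],"angular": [0,0,0]}

```text
clock: 40.3
eef_pos: [0.6581, -0.1347, 0.191]
tcp_rot: [[-0.06, 0.998, 0.008], [0.998, 0.06, -0.001], [-0.001, 0.008, -1.0]]
wrist_force: [0.3, 0.7, -0.3]
opening: 0.021
finger_force: 78.5
```

```bash
python3 -c "
from fit import *
where();go([.5063,.3186,.19],5.7)"
```

```text
t 40.3 p [ 0.6581 -0.1347  0.191 ] yawy 3.4 F [ 0.28  0.68 -0.31] op 0.021 ff 78.5 j [ 37.  35. -45.  89.  27.  66. -10.]
frame mm [  71.1 -124.1]
xyz [0.9232, -0.2489, -0.0011] ang [0.01, 0.002, -0.05] rows 7.6
```

Call:
step_arm:
  increments:
    - {"xyz": [0.5,-0.135,0],"angular": [0,0,-0.03]}
    - {"xyz": [0.5,-0.135,0],"angular": [0,0,-0.03]}
    - {"xyz": [0.5,-0.135,0],"angular": [0,0,-0.03]}
    - {"xyz": [0.5,-0.135,0],"angular": [0,0,-0.03]}
    - {"xyz": [0.5,-0.135,0],"angular": [0,0,-0.03]}

```text
clock: 40.92
eef_pos: [0.5708, 0.1162, 0.1866]
tcp_rot: [[-0.093, 0.996, -0.0], [0.996, 0.093, 0.002], [0.002, -0.0, -1.0]]
wrist_force: [0.6, -0.5, -0.5]
opening: 0.021
finger_force: 78.5
```

Call:
step_arm:
  increments:
    - {"xyz": [0.42,-0.11,0],"angular": [0,0,-0.02]}
    - {"xyz": [0.42,-0.11,0],"angular": [0,0,-0.02]}
    - {"xyz": [0.42,-0.11,0],"angular": [0,0,-0.02]}
    - {"xyz": [0.42,-0.11,0],"angular": [0,0,-0.02]}
    - {"xyz": [0.42,-0.11,0],"angular": [0,0,-0.02]}

```text
clock: 41.55
eef_pos: [0.4998, 0.3171, 0.186]
tcp_rot: [[-0.103, 0.995, -0.0], [0.995, 0.103, 0.001], [0.001, -0.0, -1.0]]
wrist_force: [-0.1, 0.3, -1.2]
opening: 0.0208
finger_force: 78.5
```

```bash
python3 -c "
from fit import *
st();go([.5063,.3186,.135],5.7);go([.5063,.3186,.0705],5.7)"
```

```text
t 41.5 p [0.4998 0.3171 0.186 ] yawy 5.9 F [-0.11  0.31 -1.21] op 0.0208 ff 78.5 j [ -0.  30. -50. 100.  25.  62. -53.]
xyz [0.0015, 0.0132, 0.102] ang [-0.001, -0.001, 0.005] rows 0.8
xyz [0.0014, 0.0133, 0.231] ang [-0.001, -0.001, 0.005] rows 1.9
```

Call:
step_arm:
  increments:
    - {"xyz": [0.0015,0.013,0.04],"angular": [0,0,0.005]}
    - {"xyz": [0.0015,0.013,0.08],"angular": [0,0,0.005]}
    - {"xyz": [0.0015,0.013,0.1],"angular": [0,0,0.005]}
    - {"xyz": [0.0015,0.013,0.1],"angular": [0,0,0.005]}
    - {"xyz": [0.0015,0.013,0.1],"angular": [0,0,0.005]}

```text
clock: 42.18
eef_pos: [0.5079, 0.3165, 0.1363]
tcp_rot: [[-0.095, 0.995, 0.001], [0.995, 0.095, 0.001], [0.001, 0.001, -1.0]]
wrist_force: [-0.3, 0.6, -0.3]
opening: 0.0209
finger_force: 78.5
```

```bash
python3 -c "
from fit import *
st();go([.5063,.3186,.0705],5.7)"
```

```text
t 42.2 p [0.5079 0.3165 0.1363] yawy 5.4 F [-0.35  0.61 -0.28] op 0.0209 ff 78.5 j [ -2.  33. -47. 102.  29.  57. -55.]
xyz [0.0045, -0.0029, 0.1316] ang [0.001, -0.001, -0.006] rows 1.1
```

Call:
step_arm:
  increments:
    - {"xyz": [0.004,-0.003,0.02],"angular": [0,0,-0.005]}
    - {"xyz": [0.004,-0.003,0.05],"angular": [0,0,-0.005]}
    - {"xyz": [0.004,-0.003,0.08],"angular": [0,0,-0.005]}
    - {"xyz": [0.004,-0.003,0.105],"angular": [0,0,-0.005]}
    - {"xyz": [0.004,-0.003,0.12],"angular": [0,0,-0.005]}

```text
clock: 42.8
eef_pos: [0.5056, 0.3178, 0.0747]
tcp_rot: [[-0.099, 0.995, -0.001], [0.995, 0.099, -0.001], [-0.001, -0.001, -1.0]]
wrist_force: [0.1, 0.1, -1.7]
opening: 0.0208
finger_force: 78.5
```

Call:
step_arm:
  increments:
    - {"xyz": [0,0,0.003],"angular": [0,0,0]}
    - {"xyz": [0,0,0.006],"angular": [0,0,0]}
    - {"xyz": [0,0,0.009],"angular": [0,0,0]}

```text
clock: 43.18
eef_pos: [0.5063, 0.3183, 0.0718]
tcp_rot: [[-0.099, 0.995, 0.001], [0.995, 0.099, 0.0], [0.0, 0.001, -1.0]]
wrist_force: [-0.1, -0.2, -1.2]
opening: 0.0209
finger_force: 78.5
```

```bash
python3 -c "
from fit import *
st();go([.5063,.3186,.0703],5.7)"
```

```text
t 43.2 p [0.5063 0.3183 0.0718] yawy 5.7 F [-0.15 -0.24 -1.24] op 0.0209 ff 78.5 j [ -5.  38. -44. 105.  33.  51. -59.]
xyz [0.0006, 0.0001, 0.003] ang [0.001, -0.0, -0.001] rows 0.0
```

Call:
step_arm:
  increments:
    - {"xyz": [0,0,0.002],"angular": [0,0,0]}
    - {"xyz": [0,0,0.003],"angular": [0,0,0]}
    - {"xyz": [0,0,0.003],"angular": [0,0,0]}

```text
clock: 43.55
eef_pos: [0.5061, 0.3181, 0.0701]
tcp_rot: [[-0.099, 0.995, 0.0], [0.995, 0.099, -0.0], [-0.0, 0.0, -1.0]]
wrist_force: [-0.3, 0.6, -0.3]
opening: 0.0212
finger_force: 78.6
```

Call:
step_arm:
  increments:
    - {"xyz": [0,0,0],"angular": [0,0,0]}
    - {"xyz": [0,0,0],"angular": [0,0,0]}
    - {"xyz": [0,0,0],"angular": [0,0,0]}
    - {"xyz": [0,0,0],"angular": [0,0,0]}
  gripper: 0

```text
clock: 44.05
eef_pos: [0.506, 0.3181, 0.07]
tcp_rot: [[-0.099, 0.995, 0.0], [0.995, 0.099, -0.0], [-0.0, 0.0, -1.0]]
wrist_force: [0.0, 0.1, -0.2]
opening: 0.0428
finger_force: 0.0
```

Call:
step_arm:
  increments:
    - {"xyz": [0,0,-0.04],"angular": [0,0,0]}
    - {"xyz": [0,0,-0.1],"angular": [0,0,0]}
    - {"xyz": [0,0,-0.2],"angular": [0,0,0]}
    - {"xyz": [0,0,-0.3],"angular": [0,0,0]}
    - {"xyz": [0,0,-0.32],"angular": [0,0,0]}

```text
clock: 44.68
eef_pos: [0.5071, 0.3202, 0.2353]
tcp_rot: [[-0.099, 0.995, 0.007], [0.995, 0.099, 0.005], [0.004, 0.007, -1.0]]
wrist_force: [-0.1, 0.5, -0.5]
opening: 0.0428
finger_force: 0.0
```

```bash
python3 - <<'E'
from h import *
st();T,S=camera_model("top"),camera_model("side")
a=grab_frame("top");print([(d["xy"],d["p"]) for d in find_in("burnisher","top")] if 0 else "")
ta=[d["xy"] for d in tip_of("weight1","top")]
b=grab_frame("side");tb=[d["xy"] for d in tip_of("weight1","side")]
for uv in ta: print("top",np.round(uv),np.round(atz(T,uv,.018),3))
for uv in tb: print("side",np.round(uv),np.round(atz(S,uv,.018),3))
A=cv2.resize(a[150:310,190:500],None,fx=2.2,fy=2.2,interpolation=2);B=cv2.resize(b[120:300,240:500],None,fx=2.2,fy=2.2,interpolation=2)[:, :572]
w=max(A.shape[1],B.shape[1]);o=np.zeros((A.shape[0]+B.shape[0],w,3),np.uint8);o[:A.shape[0],:A.shape[1]]=A;o[A.shape[0]:,:B.shape[1]]=B
cv2.imwrite("pics/m1.png",cv2.resize(o,None,fx=.8,fy=.8) if o.shape[0]>600 else o)
E
```

```text
t 44.7 p [0.5071 0.3202 0.2353] yawy 5.7 F [-0.07  0.49 -0.54] op 0.0428 ff 0.0 j [  1.  28. -51.  97.  23.  67. -51.]

top [323. 200.] [0.586 0.039 0.018]
top [403. 290.] [ 0.323 -0.183  0.018]
top [355. 208.] [ 0.561 -0.053  0.018]
top [479. 182.] [ 0.63  -0.422  0.018]
top [305. 233.] [0.488 0.094 0.018]
side [322. 202.] [0.591 0.048 0.018]
side [262. 287.] [ 0.321 -0.199  0.018]
side [403. 323.] [ 0.628 -0.438  0.018]
side [325. 227.] [ 0.563 -0.058  0.018]
```

View pics/m1.png

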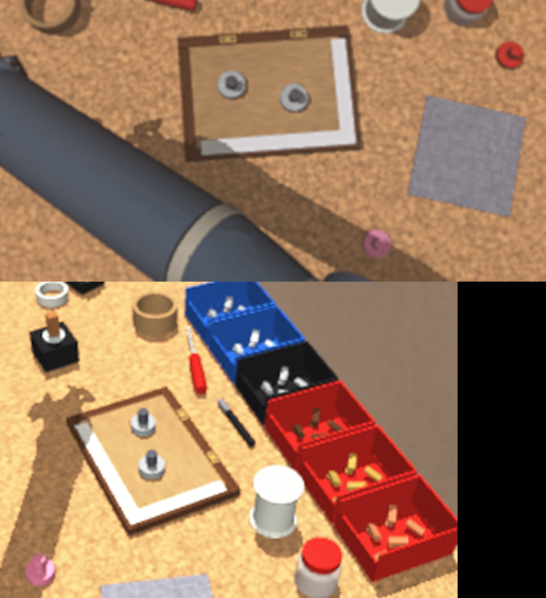

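The burnisher hangs upright in its holder. The weight that stood at (0.597,-0.048) has been knocked to about (0.562,-0.055). The other is still at (0.591,0.045). I'm fetching the knocked one first.

```bash
python3 -c "
from fit import *
go([.562,-.056,.15],4)"
```

```text
xyz [-0.7542, 0.0387, 0.1594] ang [-0.001, 0.002, 0.037] rows 6.2
```

Call:
step_arm:
  increments:
    - {"xyz": [-0.5,0.026,0.0],"angular": [0,0,0.037]}
    - {"xyz": [-0.5,0.026,0.0],"angular": [0,0,0.037]}
    - {"xyz": [-0.5,0.026,0.0],"angular": [0,0,0.037]}
    - {"xyz": [-0.5,0.026,0.05],"angular": [0,0,0.037]}
    - {"xyz": [-0.5,0.026,0.05],"angular": [0,0,0.037]}

```text
clock: 45.5
eef_pos: [0.5425, 0.0637, 0.2011]
tcp_rot: [[-0.06, 0.998, -0.007], [0.998, 0.06, -0.003], [-0.003, -0.007, -1.0]]
wrist_force: [-0.3, 1.3, 0.5]
opening: 0.0428
finger_force: 0.0
```

Call:
step_arm:
  increments:
    - {"xyz": [-0.254,0.013,0.11],"angular": [0,0,0]}
    - {"xyz": [-0.254,0.013,0.11],"angular": [0,0,0]}
    - {"xyz": [-0.254,0.013,0.11],"angular": [0,0,0]}
    - {"xyz": [-0.254,0.013,0.11],"angular": [0,0,0]}
    - {"xyz": [-0.254,0.013,0.11],"angular": [0,0,0]}

```text
clock: 46.12
eef_pos: [0.5591, -0.0528, 0.1505]
tcp_rot: [[-0.074, 0.997, 0.001], [0.997, 0.074, 0.001], [0.001, 0.001, -1.0]]
wrist_force: [0.7, 0.2, -0.2]
opening: 0.0428
finger_force: 0.0
```

```bash
python3 -c "
from fit import *
st();m,im=wfind(['weight1'],.034)
print([proj(m,[.562,-.056,z]) for z in(.06,.034)])
go([.562,-.056,.0385],4)
cv2.imwrite('pics/w9.png',cv2.resize(im[100:350,180:460],None,fx=2.3,fy=2.3,interpolation=2))"
```

```text
t 46.1 p [ 0.5591 -0.0528  0.1505] yawy 4.2 F [ 0.69  0.19 -0.24] op 0.0428 ff 0.0 j [ 36.  28. -46. 106.  25.  56. -17.]
weight1 0.91 [327.3 193.2] [ 0.5685 -0.0516  0.034 ]
weight1 0.7 [359.4  80.6] [0.5864 0.0445 0.034 ]
weight1 0.62 [104.5 286.5] [ 0.3518 -0.1665  0.034 ]
[array([[319.8740104 , 207.00804909]]), array([[319.73626374, 197.39355092]])]
xyz [-0.0061, 0.0047, 0.2245] ang [0.002, -0.001, 0.005] rows 1.8
```

View pics/w9.png

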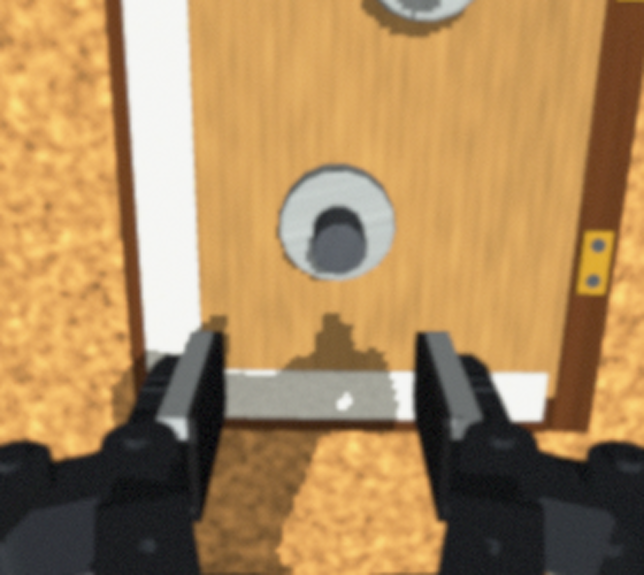

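Call:
step_arm:
  increments:
    - {"xyz": [-0.009,0.015,0.08],"angular": [0,0,0]}
    - {"xyz": [-0.009,0.015,0.15],"angular": [0,0,0]}
    - {"xyz": [-0.009,0.015,0.19],"angular": [0,0,0]}
    - {"xyz": [-0.009,0.015,0.21],"angular": [0,0,0]}
    - {"xyz": [-0.009,0.015,0.21],"angular": [0,0,0]}

```text
clock: 46.85
eef_pos: [0.567, -0.0591, 0.0452]
tcp_rot: [[-0.071, 0.998, 0.0], [0.998, 0.071, 0.0], [0.0, 0.0, -1.0]]
wrist_force: [0.1, 0.1, -0.2]
opening: 0.0426
finger_force: 0.0
```

```bash
python3 -c "
from fit import *
st();go([.567,-.057,.0392])"
```

```text
t 46.9 p [ 0.567  -0.0591  0.0452] yawy 4.0 F [ 0.07  0.11 -0.16] op 0.0426 ff 0.0 j [ 32.  37. -40. 110.  33.  46. -23.]
xyz [0.0042, 0.0003, 0.012] ang [0.0, -0.0, 0.0] rows 0.1
```

Call:
step_arm:
  increments:
    - {"xyz": [0.003,0,0.006],"angular": [0,0,0]}
    - {"xyz": [0.003,0,0.01],"angular": [0,0,0]}
    - {"xyz": [0.003,0,0.01],"angular": [0,0,0]}

```text
clock: 47.22
eef_pos: [0.5668, -0.0582, 0.0402]
tcp_rot: [[-0.07, 0.998, 0.0], [0.998, 0.07, -0.0], [-0.0, 0.0, -1.0]]
wrist_force: [0.2, 0.9, -0.2]
opening: 0.0424
finger_force: 0.0
```

Call:
step_arm:
  increments:
    - {"xyz": [0,0,0],"angular": [0,0,0]}
    - {"xyz": [0,0,0],"angular": [0,0,0]}
    - {"xyz": [0,0,0],"angular": [0,0,0]}
    - {"xyz": [0,0,0],"angular": [0,0,0]}
  gripper: -0.8
  newtons: 50

```text
clock: 47.72
eef_pos: [0.567, -0.0581, 0.0403]
tcp_rot: [[-0.07, 0.998, 0.001], [0.998, 0.07, -0.0], [-0.0, 0.001, -1.0]]
wrist_force: [-0.5, -0.4, 4.5]
opening: 0.0182
finger_force: 48.9
```

Call:
step_arm:
  increments:
    - {"xyz": [0,0,-0.03],"angular": [0,0,0]}
    - {"xyz": [0,0,-0.09],"angular": [0,0,0]}
    - {"xyz": [0,0,-0.18],"angular": [0,0,0]}
    - {"xyz": [0,0,-0.26],"angular": [0,0,0]}
    - {"xyz": [0,0,-0.26],"angular": [0,0,0]}

```text
clock: 48.35
eef_pos: [0.5685, -0.0576, 0.1735]
tcp_rot: [[-0.07, 0.998, 0.007], [0.998, 0.07, -0.001], [-0.001, 0.006, -1.0]]
wrist_force: [1.1, -0.5, -3.4]
opening: 0.0183
finger_force: 49.1
```

```bash
python3 -c "
from fit import *
st();go([.495,-.375,.17])"
```

```text
t 48.4 p [ 0.5685 -0.0576  0.1735] yawy 4.0 F [ 1.07 -0.52 -3.39] op 0.0183 ff 49.1 j [ 37.  28. -47. 104.  24.  58. -16.]
xyz [-0.623, -0.1911, 0.0064] ang [0.008, 0.001, -0.0] rows 5.2
```

Call:
step_arm:
  increments:
    - {"xyz": [-0.623,-0.191,0],"angular": [0,0,0]}
    - {"xyz": [-0.623,-0.191,0],"angular": [0,0,0]}
    - {"xyz": [-0.623,-0.191,0],"angular": [0,0,0]}
    - {"xyz": [-0.623,-0.191,0],"angular": [0,0,0]}
    - {"xyz": [-0.623,-0.191,0],"angular": [0,0,0]}

```text
clock: 48.98
eef_pos: [0.4944, -0.364, 0.1685]
tcp_rot: [[-0.07, 0.998, -0.002], [0.998, 0.07, 0.001], [0.002, -0.002, -1.0]]
wrist_force: [1.2, 0.0, -1.5]
opening: 0.0181
finger_force: 49.2
```

Call:
step_arm:
  increments:
    - {"xyz": [-0.03,-0.009,0.02],"angular": [0,0,0]}
    - {"xyz": [-0.03,-0.009,0.08],"angular": [0,0,0]}
    - {"xyz": [-0.03,-0.009,0.15],"angular": [0,0,0]}
    - {"xyz": [-0.03,-0.009,0.2],"angular": [0,0,0]}
    - {"xyz": [-0.03,-0.009,0.22],"angular": [0,0,0]}

```text
clock: 49.6
eef_pos: [0.4912, -0.376, 0.0572]
tcp_rot: [[-0.071, 0.997, -0.004], [0.997, 0.071, 0.003], [0.004, -0.004, -1.0]]
wrist_force: [0.2, -0.1, -1.7]
opening: 0.018
finger_force: 49.2
```

Call:
step_arm:
  increments:
    - {"xyz": [0,0,0.01],"angular": [0,0,0]}
    - {"xyz": [0,0,0.02],"angular": [0,0,0]}
    - {"xyz": [0,0,0.02],"angular": [0,0,0]}

```text
clock: 49.98
eef_pos: [0.4929, -0.3779, 0.0503]
tcp_rot: [[-0.07, 0.998, 0.0], [0.998, 0.07, -0.0], [-0.0, 0.0, -1.0]]
wrist_force: [-0.7, -0.0, -1.8]
opening: 0.0184
finger_force: 49.2
```

```bash
python3 -c "
from fit import *
st();go([.495,-.375,.0283])"
```

```text
t 50.0 p [ 0.4929 -0.3779  0.0503] yawy 4.0 F [-0.74 -0.02 -1.81] op 0.0184 ff 49.2 j [ 61.  39. -39. 103.  32.  49.  11.]
xyz [0.0055, 0.0047, 0.044] ang [0.0, 0.001, -0.0] rows 0.4
```

Call:
step_arm:
  increments:
    - {"xyz": [0,0,0.01],"angular": [0,0,0]}
    - {"xyz": [0,0,0.02],"angular": [0,0,0]}
    - {"xyz": [0,0,0.03],"angular": [0,0,0]}
    - {"xyz": [0,0,0.038],"angular": [0,0,0]}
    - {"xyz": [0,0,0.041],"angular": [0,0,0]}

```text
clock: 50.6
eef_pos: [0.4926, -0.3777, 0.029]
tcp_rot: [[-0.07, 0.998, -0.0], [0.998, 0.07, 0.0], [0.0, -0.0, -1.0]]
wrist_force: [-0.2, -0.1, -1.8]
opening: 0.018
finger_force: 49.2
```

Call:
step_arm:
  increments:
    - {"xyz": [0,0,0.001],"angular": [0,0,0]}
    - {"xyz": [0,0,0.002],"angular": [0,0,0]}
    - {"xyz": [0,0,0.002],"angular": [0,0,0]}

```text
clock: 50.98
eef_pos: [0.4928, -0.3779, 0.0286]
tcp_rot: [[-0.07, 0.998, 0.0], [0.998, 0.07, -0.0], [-0.0, 0.0, -1.0]]
wrist_force: [-0.3, 0.7, -1.4]
opening: 0.0181
finger_force: 49.2
```

Call:
step_arm:
  increments:
    - {"xyz": [0,0,0.001],"angular": [0,0,0]}
    - {"xyz": [0,0,0.001],"angular": [0,0,0]}

```text
clock: 51.22
eef_pos: [0.4928, -0.3779, 0.0284]
tcp_rot: [[-0.07, 0.998, 0.0], [0.998, 0.07, -0.0], [-0.0, 0.0, -1.0]]
wrist_force: [-1.3, 0.5, 0.5]
opening: 0.0184
finger_force: 49.4
```

Contact. Release, and go for the second.

Call:
step_arm:
  increments:
    - {"xyz": [0,0,0.0005],"angular": [0,0,0]}
    - {"xyz": [0,0,0.0005],"angular": [0,0,0]}
    - {"xyz": [0,0,0.0005],"angular": [0,0,0]}
    - {"xyz": [0,0,0.0005],"angular": [0,0,0]}
  gripper: 0

```text
clock: 51.72
eef_pos: [0.4928, -0.3778, 0.0277]
tcp_rot: [[-0.07, 0.998, 0.0], [0.998, 0.07, -0.0], [-0.0, 0.0, -1.0]]
wrist_force: [-0.1, -0.1, -0.4]
opening: 0.0431
finger_force: 0.0
```

Call:
step_arm:
  increments:
    - {"xyz": [0,0,-0.04],"angular": [0,0,0]}
    - {"xyz": [0,0,-0.12],"angular": [0,0,0]}
    - {"xyz": [0,0,-0.22],"angular": [0,0,0]}
    - {"xyz": [0,0,-0.26],"angular": [0,0,0]}
    - {"xyz": [0,0,-0.26],"angular": [0,0,0]}

```text
clock: 52.35
eef_pos: [0.4935, -0.3782, 0.1598]
tcp_rot: [[-0.07, 0.998, 0.003], [0.998, 0.07, -0.003], [-0.003, 0.003, -1.0]]
wrist_force: [-0.2, 0.1, 0.1]
opening: 0.0428
finger_force: 0.0
```

```bash
python3 - <<'E'
from h import *
st();T,S=camera_model("top"),camera_model("side")
for c,m in(("top",T),("side",S)):
    grab_frame(c)
    for d in tip_of("weight1",c): print(c,round(d["p"],2),np.round(d["xy"]),np.round(atz(m,d["xy"],.018),3))
go([.591,.045,.15])
E
```

```text
t 52.4 p [ 0.4935 -0.3782  0.1598] yawy 4.0 F [-0.17  0.11  0.07] op 0.0428 ff 0.0 j [ 64.  32. -43.  98.  25.  60.  16.]
top 0.69 [322. 200.] [0.584 0.043 0.018]
top 0.62 [478. 180.] [ 0.637 -0.42   0.018]
top 0.62 [401. 288.] [ 0.328 -0.177  0.018]
top 0.48 [468. 230.] [ 0.489 -0.379  0.018]
side 0.8 [402. 322.] [ 0.625 -0.435  0.018]
side 0.65 [260. 286.] [ 0.317 -0.196  0.018]
side 0.63 [344. 323.] [ 0.487 -0.383  0.018]
xyz [0.8289, 0.2574, 0.0127] ang [-0.003, -0.003, -0.0] rows 6.9
```

Call:
step_arm:
  increments:
    - {"xyz": [0.5,0.155,0],"angular": [0,0,0]}
    - {"xyz": [0.5,0.155,0],"angular": [0,0,0]}
    - {"xyz": [0.5,0.155,0],"angular": [0,0,0]}
    - {"xyz": [0.5,0.155,0],"angular": [0,0,0]}
    - {"xyz": [0.5,0.155,0],"angular": [0,0,0]}

```text
clock: 53.18
eef_pos: [0.5526, -0.1169, 0.1571]
tcp_rot: [[-0.079, 0.997, -0.001], [0.997, 0.079, 0.003], [0.003, -0.001, -1.0]]
wrist_force: [0.3, -0.8, 0.3]
opening: 0.0425
finger_force: 0.0
```

Call:
step_arm:
  increments:
    - {"xyz": [0.328,0.102,0.01],"angular": [0,0,0]}
    - {"xyz": [0.328,0.102,0.01],"angular": [0,0,0]}
    - {"xyz": [0.328,0.102,0.01],"angular": [0,0,0]}
    - {"xyz": [0.328,0.102,0.01],"angular": [0,0,0]}
    - {"xyz": [0.328,0.102,0.01],"angular": [0,0,0]}

```text
clock: 53.8
eef_pos: [0.5916, 0.0425, 0.1514]
tcp_rot: [[-0.069, 0.998, -0.002], [0.998, 0.069, -0.001], [-0.001, -0.002, -1.0]]
wrist_force: [-0.2, 0.1, 0.3]
opening: 0.0432
finger_force: 0.0
```

```bash
python3 -c "
from fit import *
st();m,im=wfind(['weight1'],.034)
print([proj(m,[.591,.0455,z]) for z in(.06,.034)])
hsv=cv2.cvtColor(im,cv2.COLOR_BGR2HSV);k=((hsv[...,2]<110)&(hsv[...,1]<110)).astype(np.uint8);k[:140]=0;k[235:]=0;k[:,:270]=0;k[:,370:]=0
n,l,s,c=cv2.connectedComponentsWithStats(k);print([(s[i].tolist(),c[i].round(1).tolist()) for i in range(1,n) if s[i,4]>60])
go([.591,.0455,.0405],4)"
```

```text
t 53.8 p [0.5916 0.0425 0.1514] yawy 3.9 F [-0.18  0.08  0.31] op 0.0432 ff 0.0 j [ 25.  31. -46. 102.  26.  58. -27.]
weight1 0.74 [ 93.5 346.9] [ 0.3559 -0.1526  0.034 ]
weight1 0.68 [315.7 186.6] [0.5898 0.0485 0.034 ]
[array([[316.55806722, 198.8835338 ]]), array([[316.81785077, 189.90262082]])]
[([306, 181, 22, 17, 166], [316.5, 186.8])]
xyz [0.0082, -0.0006, 0.2226] ang [-0.002, 0.002, -0.004] rows 1.8
```

Call:
step_arm:
  increments:
    - {"xyz": [0.005,0,0.08],"angular": [0,0,0]}
    - {"xyz": [0.005,0,0.15],"angular": [0,0,0]}
    - {"xyz": [0.005,0,0.19],"angular": [0,0,0]}
    - {"xyz": [0.005,0,0.205],"angular": [0,0,0]}
    - {"xyz": [0.005,0,0.205],"angular": [0,0,0]}

```text
clock: 54.52
eef_pos: [0.5922, 0.0464, 0.0505]
tcp_rot: [[-0.069, 0.998, 0.001], [0.998, 0.069, -0.0], [-0.0, 0.001, -1.0]]
wrist_force: [-0.6, 0.5, -0.2]
opening: 0.0427
finger_force: 0.0
```

```bash
python3 -c "
from fit import *
st();go([.591,.0455,.0405])"
```

```text
t 54.5 p [0.5922 0.0464 0.0505] yawy 4.0 F [-0.6   0.5  -0.22] op 0.0427 ff 0.0 j [ 21.  38. -41. 106.  33.  48. -33.]
xyz [-0.0016, -0.0025, 0.0201] ang [0.001, 0.0, -0.0] rows 0.2
```

Call:
step_arm:
  increments:
    - {"xyz": [-0.001,-0.002,0.01],"angular": [0,0,0]}
    - {"xyz": [-0.001,-0.002,0.018],"angular": [0,0,0]}
    - {"xyz": [-0.001,-0.002,0.02],"angular": [0,0,0]}
    - {"xyz": [-0.001,-0.002,0.02],"angular": [0,0,0]}

```text
clock: 55.02
eef_pos: [0.5909, 0.0461, 0.0403]
tcp_rot: [[-0.07, 0.998, 0.0], [0.998, 0.07, -0.0], [-0.0, 0.0, -1.0]]
wrist_force: [-0.0, 0.0, -0.4]
opening: 0.0429
finger_force: 0.0
```

Call:
step_arm:
  increments:
    - {"xyz": [0,0,0],"angular": [0,0,0]}
    - {"xyz": [0,0,0],"angular": [0,0,0]}
    - {"xyz": [0,0,0],"angular": [0,0,0]}
    - {"xyz": [0,0,0],"angular": [0,0,0]}
  gripper: -0.8
  newtons: 50

```text
clock: 55.52
eef_pos: [0.5909, 0.0462, 0.0405]
tcp_rot: [[-0.07, 0.998, 0.0], [0.998, 0.07, -0.0], [-0.0, 0.0, -1.0]]
wrist_force: [-1.5, -0.1, 4.5]
opening: 0.0176
finger_force: 48.9
```

Call:
step_arm:
  increments:
    - {"xyz": [0,0,-0.03],"angular": [0,0,0]}
    - {"xyz": [0,0,-0.09],"angular": [0,0,0]}
    - {"xyz": [0,0,-0.18],"angular": [0,0,0]}
    - {"xyz": [0,0,-0.26],"angular": [0,0,0]}
    - {"xyz": [0,0,-0.26],"angular": [0,0,0]}

```text
clock: 56.15
eef_pos: [0.5928, 0.0469, 0.1739]
tcp_rot: [[-0.07, 0.998, 0.007], [0.998, 0.07, 0.001], [0.0, 0.007, -1.0]]
wrist_force: [0.2, -0.1, -2.6]
opening: 0.0185
finger_force: 49.2
```

```bash
python3 -c "
from fit import *
st();go([.445,-.308,.17])"
```

```text
t 56.1 p [0.5928 0.0469 0.1739] yawy 4.0 F [ 0.23 -0.05 -2.62] op 0.0185 ff 49.2 j [ 26.  30. -47. 101.  25.  60. -26.]
xyz [-0.6875, -0.3446, 0.0051] ang [0.009, -0.0, 0.0] rows 6.2
```

Call:
step_arm:
  increments:
    - {"xyz": [-0.6875,-0.3445,0],"angular": [0,0,0]}
    - {"xyz": [-0.6875,-0.3445,0],"angular": [0,0,0]}
    - {"xyz": [-0.6875,-0.3445,0],"angular": [0,0,0]}
    - {"xyz": [-0.6875,-0.3445,0],"angular": [0,0,0]}
    - {"xyz": [-0.6875,-0.3445,0],"angular": [0,0,0]}

```text
clock: 56.78
eef_pos: [0.4686, -0.244, 0.1689]
tcp_rot: [[-0.07, 0.998, -0.002], [0.998, 0.07, 0.001], [0.001, -0.002, -1.0]]
wrist_force: [1.2, -1.0, -2.6]
opening: 0.0183
finger_force: 49.2
```

Call:
step_arm:
  increments:
    - {"xyz": [-0.13,-0.065,0],"angular": [0,0,0]}
    - {"xyz": [-0.13,-0.065,0.02],"angular": [0,0,0]}
    - {"xyz": [-0.13,-0.065,0.08],"angular": [0,0,0]}
    - {"xyz": [-0.13,-0.065,0.15],"angular": [0,0,0]}
    - {"xyz": [-0.13,-0.065,0.2],"angular": [0,0,0]}

```text
clock: 57.4
eef_pos: [0.4414, -0.308, 0.0675]
tcp_rot: [[-0.071, 0.997, -0.003], [0.997, 0.071, 0.003], [0.003, -0.003, -1.0]]
wrist_force: [0.7, 0.4, -2.7]
opening: 0.018
finger_force: 49.3
```

Call:
step_arm:
  increments:
    - {"xyz": [0,0,0.01],"angular": [0,0,0]}
    - {"xyz": [0,0,0.02],"angular": [0,0,0]}
    - {"xyz": [0,0,0.02],"angular": [0,0,0]}

```text
clock: 57.78
eef_pos: [0.4432, -0.3095, 0.0606]
tcp_rot: [[-0.07, 0.998, 0.001], [0.998, 0.07, -0.0], [-0.0, 0.001, -1.0]]
wrist_force: [0.0, -0.0, -3.4]
opening: 0.0184
finger_force: 49.3
```

```bash
python3 -c "
from fit import *
st();go([.445,-.308,.0285])"
```

```text
t 57.8 p [ 0.4432 -0.3095  0.0606] yawy 4.0 F [ 0.01 -0.03 -3.41] op 0.0184 ff 49.3 j [ 61.  33. -40. 113.  30.  45.   8.]
xyz [0.0028, 0.0038, 0.0642] ang [0.001, 0.001, -0.0] rows 0.5
```

Call:
step_arm:
  increments:
    - {"xyz": [0,0,0.015],"angular": [0,0,0]}
    - {"xyz": [0,0,0.03],"angular": [0,0,0]}
    - {"xyz": [0,0,0.045],"angular": [0,0,0]}
    - {"xyz": [0,0,0.056],"angular": [0,0,0]}
    - {"xyz": [0,0,0.061],"angular": [0,0,0]}

```text
clock: 58.4
eef_pos: [0.4427, -0.3094, 0.0292]
tcp_rot: [[-0.07, 0.998, -0.0], [0.998, 0.07, 0.0], [0.0, -0.0, -1.0]]
wrist_force: [0.1, 0.2, -2.3]
opening: 0.0177
finger_force: 49.3
```

Call:
step_arm:
  increments:
    - {"xyz": [0,0,0.001],"angular": [0,0,0]}
    - {"xyz": [0,0,0.002],"angular": [0,0,0]}
    - {"xyz": [0,0,0.003],"angular": [0,0,0]}

```text
clock: 58.78
eef_pos: [0.443, -0.3096, 0.0285]
tcp_rot: [[-0.07, 0.998, 0.0], [0.998, 0.07, -0.0], [-0.0, 0.0, -1.0]]
wrist_force: [-0.4, 0.1, 0.8]
opening: 0.018
finger_force: 49.7
```

Call:
step_arm:
  increments:
    - {"xyz": [0,0,0.001],"angular": [0,0,0]}
    - {"xyz": [0,0,0.001],"angular": [0,0,0]}

```text
clock: 59.02
eef_pos: [0.443, -0.3096, 0.0285]
tcp_rot: [[-0.07, 0.998, 0.0], [0.998, 0.07, -0.001], [-0.001, 0.0, -1.0]]
wrist_force: [-2.4, -0.1, 5.6]
opening: 0.0176
finger_force: 50.0
```

Set down. Release, lift and move up clear.

Call:
step_arm:
  increments:
    - {"xyz": [0,0,-0.001],"angular": [0,0,0]}
    - {"xyz": [0,0,-0.001],"angular": [0,0,0]}
    - {"xyz": [0,0,-0.001],"angular": [0,0,0]}
    - {"xyz": [0,0,-0.001],"angular": [0,0,0]}
  gripper: 0

```text
clock: 59.52
eef_pos: [0.4429, -0.3095, 0.0282]
tcp_rot: [[-0.07, 0.998, 0.0], [0.998, 0.07, -0.0], [-0.0, 0.0, -1.0]]
wrist_force: [-0.1, -0.1, -0.1]
opening: 0.0429
finger_force: 0.0
```

Call:
step_arm:
  increments:
    - {"xyz": [0,0,-0.04],"angular": [0,0,0]}
    - {"xyz": [0,0,-0.12],"angular": [0,0,0]}
    - {"xyz": [0,0,-0.22],"angular": [0,0,0]}
    - {"xyz": [0,0,-0.34],"angular": [0,0,0]}
    - {"xyz": [0,0,-0.4],"angular": [0,0,0]}

```text
clock: 60.15
eef_pos: [0.4444, -0.3094, 0.2331]
tcp_rot: [[-0.071, 0.997, 0.005], [0.998, 0.071, -0.004], [-0.004, 0.005, -1.0]]
wrist_force: [-0.3, 0.3, -0.2]
opening: 0.0426
finger_force: 0.0
```

Call:
step_arm:
  increments:
    - {"xyz": [-0.2,-0.1,0],"angular": [0,0,0]}
    - {"xyz": [-0.2,-0.1,0],"angular": [0,0,0]}
    - {"xyz": [-0.2,-0.1,0],"angular": [0,0,0]}
    - {"xyz": [-0.2,-0.1,0],"angular": [0,0,0]}

```text
clock: 60.65
eef_pos: [0.4003, -0.412, 0.2291]
tcp_rot: [[-0.07, 0.998, 0.001], [0.998, 0.07, 0.0], [0.0, 0.001, -1.0]]
wrist_force: [-0.3, 1.1, -0.1]
opening: 0.0428
finger_force: 0.0
```

```bash
python3 - <<'E'
from h import *
st();a=grab_frame("side");T=grab_frame("top")
print([np.round(atz(camera_model("top"),d["xy"],.006),3) for d in tip_of("weight1","top")])
A=cv2.resize(T[110:310,180:520],None,fx=2.3,fy=1.5);B=cv2.resize(a[110:370,220:560],None,fx=2.3,fy=1.15)
cv2.imwrite("pics/end.png",np.vstack([A,B]))
E
```

```text
t 60.6 p [ 0.4003 -0.412   0.2291] yawy 4.0 F [-0.32  1.12 -0.11] op 0.0428 ff 0.0 j [ 77.  24. -46. 100.  19.  64.  29.]
[array([ 0.325, -0.184,  0.006]), array([ 0.493, -0.379,  0.006]), array([ 0.442, -0.306,  0.006]), array([ 0.64 , -0.423,  0.006])]
```

View pics/end.png

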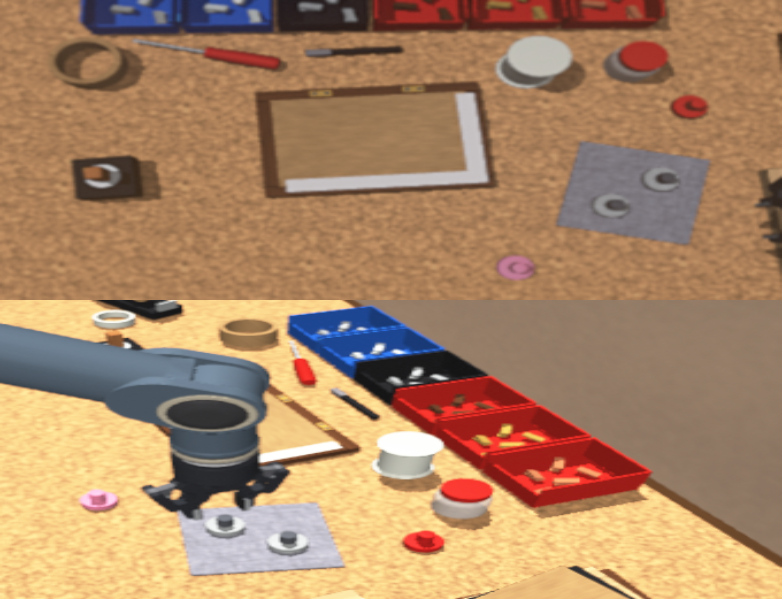

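Both weights stand on the pad, at crop (612,205) and (660,180). The burnisher is upright in its holder at (100,175), and everything else is where it was.

```bash
python3 -c "
from station import *
print(sign_off())"
```

```text
the job is handed in; nothing more can be done
None
```

The job is done and handed in at about 61 s: the tape is burnished along its whole L, the burnisher is back upright in its holder, and both weights stand on the felt pad; one weight got knocked about 4 cm on the board and I re-found it before picking it up.

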